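# Load a charger bay with insulated tongs and start the charge

### The job

Take the insulated tongs from their stand and with them lift the long battery cell out of the tray and seat it in the charger bay, lying fully down between the two contacts, button end against the fixed contact, pushing the sprung contact back to make room; the fingers must not touch the cell. After that press the small round key fully in and let it out, then the large round key the same way (one at a time, never the bar key), and finish with the tongs standing upright in their stand again, the short cell still in its tray and the other things undisturbed.

Things in the scene. Friction and masses are not known exactly. Their poses are not given: they have to be found in the camera images.
- tongs: White spring tongs standing jaws down, 104 mm tall, 22 mm wide (own x), 115 g; jaws close along y. Origin: level with the feet, midway between the jaws when parallel 21 mm apart; z up. -y side: rigid arm 6 mm thick, gripping face at y = -10.5 mm, with a flat outer pad from z = 57 to 83 mm at y = -23.5 mm. +y side: sprung arm hinged at y = 13.5, z = 98 mm, springing out to 45 mm between the feet.
- tongs_grip (a point): Where to squeeze across y: 70 mm above the feet, 34 mm below the top, midway between the rigid arm's flat pad and the round thumb rest (10 mm across) of the open sprung arm. Width here: 54 mm open, 47 mm with jaws parallel 21 mm apart, 41 mm shut. The spring pushes out with 8 N (open) to 16 N; it alone keeps the tongs in the gripper while the jaws are open, so carry them at 53 mm or less.
- tongs_feet (a point): Middle of the jaws' feet (the tongs' origin). 1 mm of squeeze closes the feet by 3.5 mm; jaw force is about 0.3 of the squeeze beyond the spring (70 N holds well). With the jaws parallel the sprung foot is 3 mm lower than the rigid one, and the jaw middle lies at the middle of the gripper.
- stand: Fixed aluminium open box for the tongs, 42 x 78 x 30 mm outside (x, y, z), walls and floor 5 mm thick, so the pocket is 32 x 68 mm and 25 mm deep. Origin: centre of its underside. The tongs stand in the pocket with their x and y along the stand's; their feet, 58 mm over all when open, are centred when the tongs' origin is at y = -12 mm.
- tray: Fixed white tray 120 x 170 x 14 mm (x, y, z), walls 4 mm, inner floor 5 mm above its origin (centre of its underside). The two cells lie along its x in cradles at y = +40 and -40 mm (either may hold the long one). The cradle ribs are 3 mm high, 15 to 24 mm either side of the middle, so the middle 30 mm of a cradle is free down to the floor.
- long_cell: Long grey battery cell with steel ends, a cylinder 70 mm long and 21 mm in diameter lying along its own x, with a 9 mm wide, 2 mm high button at the -x end (included in the length). Origin: its centre. About 70 g.
- long_cell_plus (a point): Face of the long cell's button, on its axis (x = -35 mm from the centre).
- short_cell: Short cell, 50 mm long and 18 mm in diameter, otherwise alike; must stay in the tray. Origin: its centre.
- charger: Fixed battery charger 150 x 200 mm (x, y), deck 31 mm high. Origin: centre of its underside. A bay along its x at y = +45 mm, three keys in a row at y = -66 mm.
- bay (a point): Centre of the seated cell, 6 mm above the deck; axes as the charger's, cell along x. Groove floor 10.5 mm below. At x = -35 mm is the face of the fixed contact block, 24 mm wide, top 1.5 mm above this point. For the jaws there is a sunk area, x from -23 to 23 mm, y from -40 to 40 mm, its floor 15 mm below this point.
- tab (a point): Middle of the face of the sprung contact, a steel tab 16 mm wide at the bay's +x end; its top is 23.5 mm above the bay point. At rest its face is 62 mm from the fixed block, 8 mm less than the cell. It slides to +x by up to 20 mm against 1.5 N (rest) to 3.7 N. A level cell held above the fixed block can push it back 10 mm or more, then go down.
- key_small (a joint): Small round spring key, 16 mm across, 0 = out, 0.006 m = fully in (about 5 N). At the +x end of the key row.
- key_large (a joint): Large round spring key, 30 mm across, 0 = out, 0.006 m = fully in (about 5 N). At the -x end of the key row.
- key_bar (a joint): Bar-shaped spring key (14 x 36 mm) in the middle of the row, 45 mm from the others; 0 = out, 0.006 m = in. Not to be pressed.
- key_small_top (a point): Centre of the small round key's top face.
- key_large_top (a point): Centre of the large round key's top face.
- driver: Screwdriver lying on the bench beyond the tray, bystander.
- wipes: Cardboard box of wipes 110 x 80 x 45 mm, bystander. Origin: centre of its underside.

How it is judged:
By the outcome, as a careful person would: the job done as asked, in the order asked, and still so for the second after the job is handed in, with the robot touching nothing.
It also fails if it takes over 62 s, if anything falls off the work surface, if the arm or the gripper's body presses on something with over 40 N, if the wrist force passes 120 N, or if a joint passes its speed limit or range.

### The arm

A 7-joint arm with a two-finger parallel gripper is mounted at the origin on the work surface. World frame = base frame: x ahead of the robot, y to its left, z up, the work surface at z = 0. Lengths are in m, angles in rad, forces in N, time in s.
With the tool pointing down it reaches from about 0.425 to 0.95 m from the base axis. Payload 4.7 kg.
Tool frame: the origin (TCP) lies between the finger pads; the fingertips stand 8 mm ahead of it and the grasp point (between the pads) lies 11 mm behind it; z points along the fingers, y is the line along which they close (so a half turn about z gives the same grasp; the last joint's range is limited). The gripper opens to 87 mm and grips with 3 to 60 N. Pads are 19 mm wide; open, the fingers measure 117 mm over their backs; the gripper's body (75 mm by 190 mm) begins 51 mm behind the grasp point.
Start: joints at [1.149, 0.469, -0.049, 1.532, 0.024, 1.141, -0.082], TCP at [0.258, -0.624, 0.21] pointing down, gripper open.
Joint ranges: [-2.59, 2.59], [-0.33, 1.99], [-1.39, 1.29], [0.1, 2.45], [-1.04, 4.18], [0.21, 1.99], [-2.66, 2.66]. Speed limits (rad/s): [2.57, 2.57, 3.14, 3.14, 3.14, 3.14, 3.14].

### API

Orientations are given as a rotation vector (axis times angle).
In Python, from workcell import env gives the robot as it stands.
- The arm moves only by the shell command python3 drive.py, which reads ROWS from standard input. ROWS is a JSON list of rows, 1 to 5 of them, each of 5 numbers: dx, dy, dz in units of 20 mm, then a turn about the tool's z in units of 0.2 rad, then the finger opening in m; each row shifts and turns the commanded pose from where the row before left it, along the tool's axes as they then stand; what a row does not reach is not made up. A row lasts 1/8 s, in which the tool goes at most 0.0625 m and 0.188 rad, less where a joint would pass 70% of its speed; a pose out of reach is approached as far as the arm can. The fingers move at their own pace and stop on an object; the grip force is fixed at half the most. Time passes only in rows, so rows that do not move let the fingers close. It prints the time, the measured TCP pose, the force, the opening and the grip force at its end. Input that does not fit is refused with a message, and nothing moves.
- env.get_state(): the state, without advancing time (a new reading comes with each control period).
- env.grab_frame(name): name is "scene" or "top"; returns a dict with "color" (384x512x3 uint8, red, green, blue), "range_z" (384x512 float32, m along the optical axis (not along the pixel's ray), 0 where there is no reading), "fx", "fy", "cx", "cy" (pixels), "k1" (the pictures are not rectified: a ray, as slopes to the right and down, at radius r is drawn at 1 + k1 r^2 times it, then the intrinsics apply), "world_from_camera" (4x4, takes a point from camera to world coordinates). Camera axes: x right, y down, z forward; pixel columns grow to the right and rows downward; lengths in m; the calibration is good to about 2 mm. A picture is of the moment at which its call begins.
- env.sign_off(): hands the job in; it is judged then, once.
The state is a dict: "time": time; "joints": joint angles; "qvel": joint speeds; "tau": joint torques, N m; "ee_pos": TCP position; "ee_rot": TCP orientation; "wrist_force": force on the tool from outside, world axes, zero at the start; "torque": the same for the moment, N m; "width": finger opening in m; "finger_force": force on a finger pad.
Only numpy, scipy, OpenCV 4.12 (cv2) and the standard library are available. Lean on these libraries where they do the work, as an engineer would, in place of code of your own. Each camera call takes 0.05 s, during which the arm holds its last target. There are 200 camera calls.

## Working session

There is one attempt and no reset: what is moved stays moved. The work goes in short steps, Python scripts to look and compute and a shell command to move; the robot and the scene stay as the last step left them, time stands still between calls to the robot, and variables do not carry over. Pictures are saved under pics/ and viewed, at most 10 in all, crops included, and the job is handed in when it is done.

```bash
ls; mkdir -p pics; cat > h.py <<'E'
import numpy as np,cv2
from workcell import env
def save(n,fn):
    f=env.grab_frame(n); cv2.imwrite(f'pics/{fn}.png',f['color'][:,:,::-1]); np.savez(f'pics/{fn}.npz',**f); return f
def load(fn): return dict(np.load(f'pics/{fn}.npz'))
def ray(f,u,v):
    K=np.array([[f['fx'],0,f['cx']],[0,f['fy'],f['cy']],[0,0,1]],float)
    p=cv2.undistortPoints(np.array([[[u,v]]],float),K,np.array([float(f['k1']),0,0,0]))[0,0]
    return np.array([p[0],p[1],1.])
def pt(f,u,v,z=None):
    """world point by depth, or by world plane z"""
    T=f['world_from_camera']; d=ray(f,u,v)
    if z is None:
        w=f['range_z'][int(round(v))-1:int(round(v))+2,int(round(u))-1:int(round(u))+2]; s=np.median(w[w>0])
    else: s=(z-T[2,3])/(T[:3,:3]@d)[2]
    return T[:3,:3]@(d*s)+T[:3,3]
def cloud(f):
    h,w=f['range_z'].shape; u,v=np.meshgrid(np.arange(w),np.arange(h))
    K=np.array([[f['fx'],0,f['cx']],[0,f['fy'],f['cy']],[0,0,1]],float)
    p=cv2.undistortPoints(np.stack([u,v],-1).reshape(-1,1,2).astype(float),K,np.array([float(f['k1']),0,0,0]))[:,0]
    s=f['range_z'].reshape(-1,1); P=np.hstack([p,np.ones((len(p),1))])*s
    T=f['world_from_camera']; P=P@T[:3,:3].T+T[:3,3]; P[s[:,0]<=0]=np.nan
    return P.reshape(h,w,3)
E
python3 - <<'E'
from h import *
for n in('scene','top'):
    f=save(n,n+'0'); print(n,f['fx'],f['cx'],f['cy'],f['k1']); print(f['world_from_camera'].round(3))
a=load('scene0')['color'];b=load('top0')['color']
s=env.get_state(); print(s['time'],s['ee_pos'],s['ee_rot'],s['wrist_force'],s['width'])
E
```

```text
drive.py
pics
workcell.py
scene 470.00859442221423 260.70250755703967 198.487010507261 -0.1927954602845352
[[-0.604  0.505 -0.617  1.23 ]
 [ 0.797  0.368 -0.479  0.587]
 [-0.014 -0.781 -0.625  0.788]
 [ 0.     0.     0.     1.   ]]
top 356.25713917541736 257.8903626679945 187.56856791857655 -0.018479163950909698
[[ 0.006 -0.991  0.135  0.431]
 [-0.999 -0.011 -0.04   0.034]
 [ 0.041 -0.135 -0.99   0.878]
 [ 0.     0.     0.     1.   ]]
0.1 [ 0.25819067 -0.6230516   0.2090871 ] [-3.07943972e+00 -6.12795764e-01  6.21088008e-04] [ 1.11488013  0.92367761 -0.24948533] 0.0871811813355711
```

View pics/scene0.png

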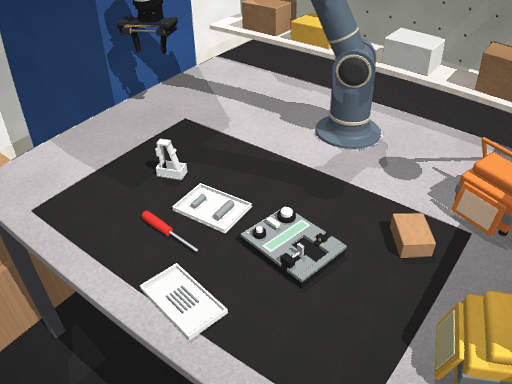

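View pics/top0.png

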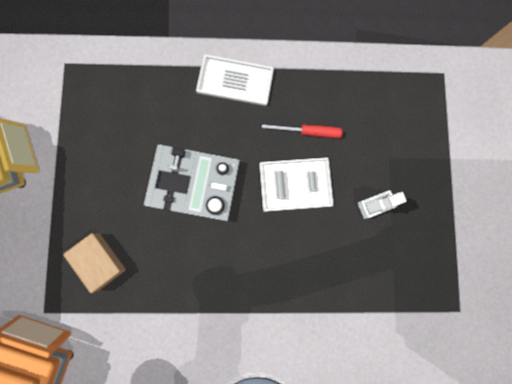

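The scene view shows the stand with tongs at (170,165), the tray at (212,207) and the charger at (293,243). In the top view the tongs are at (382,204), the long cell at (281,185), the short one at (312,181), the charger at (195,183), the small key at (222,168) and the large key at (215,205).

```bash
python3 - <<'E'
from h import *
a=load('top0')['color'][140:230,140:410]; b=load('scene0')['color'][130:285,145:350]
A=cv2.resize(a,(780,260),interpolation=cv2.INTER_CUBIC)
B=cv2.resize(b,(445,336),interpolation=cv2.INTER_CUBIC)
o=np.zeros((600,780,3),np.uint8);o[:260]=A;o[262:598,:445]=B
t=cv2.resize(load('scene0')['color'][180:232,170:255],(330,202),interpolation=cv2.INTER_CUBIC); o[262:464,450:780]=t
cv2.imwrite('pics/c0.png',o[:,:,::-1])
for n in('top0','scene0'):
    f=load(n);P=cloud(f)
    # rectangles from height masks
    def box(m,name):
        q=P[m][:,:2].astype(np.float32); n_,lab,st,ce=cv2.connectedComponentsWithStats(m.astype(np.uint8))
        for i in range(1,n_):
            if st[i,4]>60:
                q=P[lab==i]; r=cv2.minAreaRect(q[:,:2].astype(np.float32)); print(n,name,st[i,4],'med',np.median(q,0).round(4),'rect',np.round(r[0],4),np.round(r[1],4),round(r[2],1))
    z=P[...,2]; roi=(P[...,0]>.35)&(P[...,0]<.75)&(abs(P[...,1])<.5)
    print('floor z',np.nanmedian(z[roi]))
    box(roi&(z>.007)&(z<.3),'>7mm'); box(roi&(z>.04)&(z<.3),'>40')
E
```

```text
floor z 0.00036398760042438694
top0 >7mm 500 med [ 0.6954 -0.1469  0.0206] rect [ 0.6994 -0.1093] [0.1991 0.0256] 85.8
top0 >7mm 5197 med [0.5576 0.1585 0.0306] rect [0.5593 0.1589] [0.1987 0.1504] 79.9
top0 >7mm 427 med [ 0.5657 -0.0957  0.0124] rect [ 0.5605 -0.0937] [0.1204 0.1704] 4.8
top0 >7mm 238 med [ 0.5573 -0.0521  0.0224] rect [ 0.5578 -0.0536] [0.069  0.0208] 3.9
top0 >7mm 152 med [ 0.5669 -0.1311  0.019 ] rect [ 0.5673 -0.133 ] [0.0513 0.0192] 8.2
top0 >7mm 637 med [ 0.5081 -0.2864  0.048 ] rect [ 0.5113 -0.2939] [0.0422 0.0786] 20.9
top0 >7mm 1487 med [0.382  0.3759 0.0443] rect [0.3702 0.3774] [0.1102 0.08  ] 38.7
top0 >40 158 med [0.622  0.1948 0.0488] rect [0.6115 0.1947] [0.0276 0.053 ] 79.2
top0 >40 122 med [0.5912 0.086  0.0427] rect [0.5916 0.086 ] [0.0293 0.0285] 0.8
top0 >40 92 med [0.5475 0.0945 0.0459] rect [0.5475 0.0943] [0.0349 0.0141] 80.6
top0 >40 338 med [ 0.5102 -0.2909  0.1008] rect [ 0.5122 -0.3003] [0.0258 0.054 ] 18.4
top0 >40 277 med [0.5023 0.1022 0.0445] rect [0.5031 0.1021] [0.0425 0.0445] 1.0
top0 >40 1279 med [0.3815 0.3814 0.0446] rect [0.370
[... 395 characters left out ...]
.2049 0.1545] 80.5
scene0 >7mm 416 med [ 0.7045 -0.1367  0.021 ] rect [ 0.7025 -0.1076] [0.2003 0.0268] 87.6
scene0 >7mm 1343 med [0.3965 0.3878 0.0448] rect [0.3731 0.3804] [0.1118 0.0833] 37.9
scene0 >40 335 med [ 0.5172 -0.2944  0.0824] rect [ 0.5179 -0.299 ] [0.0322 0.0624] 23.9
scene0 >40 209 med [0.5115 0.1066 0.0468] rect [0.5077 0.1032] [0.0399 0.0451] 25.9
scene0 >40 851 med [0.3873 0.3848 0.0464] rect [0.3728 0.3802] [0.1112 0.0831] 37.9
scene0 >40 87 med [0.5519 0.0958 0.0474] rect [0.55  0.094] [0.038  0.0157] 84.3
scene0 >40 112 med [0.5973 0.0898 0.0455] rect [0.5945 0.0874] [0.0311 0.0282] 37.7
scene0 >40 215 med [0.627  0.1975 0.0496] rect [0.6147 0.1959] [0.0318 0.0543] 78.1
```

View pics/c0.png

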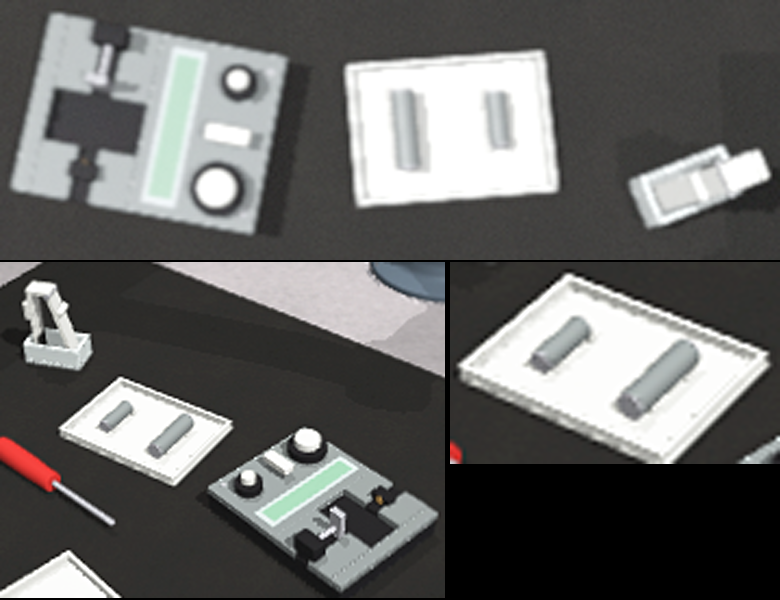

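The crop shows the tongs' rigid arm with its head towards -y and the sprung arm leaning to +y, towards the tray. The charger's tab is at the +x end of the bay (crop 100,70) and the fixed block at the robot end (crop 80,175). The button end still has to be settled, so I'll measure in more detail.

```bash
python3 - <<'E'
from h import *
def loc(P,c,yaw):
    a=np.radians(yaw);d=P[...,:2]-c; return np.stack([d[...,0]*np.cos(a)+d[...,1]*np.sin(a),-d[...,0]*np.sin(a)+d[...,1]*np.cos(a),P[...,2]],-1)
np.set_printoptions(suppress=True,linewidth=200,precision=1)
for n,c,cc in(('top0',(.5113,-.2939),(.5578,-.0536)),('scene0',(.5136,-.2925),(.5605,-.0526))):
    f=load(n);P=cloud(f);L=loc(P,np.array(c),20.9)*1e3
    m=(abs(L[...,0])<30)&(abs(L[...,1])<60)&(L[...,2]>15)
    Q=L[m]
    for z0 in range(15,120,10):
        q=Q[(Q[:,2]>=z0)&(Q[:,2]<z0+10)]
        if len(q): print(n,z0,len(q),'x',q[:,0].min(),q[:,0].max(),'y',q[:,1].min(),q[:,1].max(),np.median(q[:,1]))
    L=loc(P,np.array(cc),4.5)*1e3
    m=(abs(L[...,0])<45)&(abs(L[...,1])<16)&(L[...,2]>8); 
    Q=L[m];C=f['color'][m]
    print(n,'cell top z',np.percentile(Q[:,2],[50,90,98]))
    for x0 in range(-40,40,2):
        s=(Q[:,0]>=x0)&(Q[:,0]<x0+2)
        if s.any(): print(x0,s.sum(),'y',Q[s,1].min(),Q[s,1].max(),'z',Q[s,2].max(),C[s].mean(0))
    vv,uu=np.where(m); print(uu.min(),uu.max(),vv.min(),vv.max())
o=np.zeros((600,800,3),np.uint8)
t=load('top0')['color']; s=load('scene0')['color']
o[:,:300]=cv2.resize(t[165:205,270:290],(300,600),interpolation=cv2.INTER_NEAREST)
o[:600,310:790]=cv2.resize(s[196:226,208:232],(480,600),interpolation=cv2.INTER_NEAREST)
cv2.imwrite('pics/c1.png',o[:,:,::-1])
E
```

```text
top0 15 62 x -19.848532186075186 21.12987949671321 y -35.615070330955476 39.296482031488566 25.79454497304249
top0 25 188 x -21.120748013643304 21.09700701939176 y -39.281714989234295 39.0690729665515 15.236793899961489
top0 35 24 x -11.231887394126522 10.075145642932332 y -23.3431968942866 21.90218515094508 19.60606333154123
top0 45 26 x -11.760916341415216 10.097353306633625 y -27.203324149621615 19.289165498899028 17.2475071965474
top0 55 25 x -11.965887795412634 9.778830624123737 y -23.637781558400167 16.980893221388232 14.428164417486578
top0 65 3 x -4.083995461788347 10.314107305371316 y -32.68126581168317 16.862623862422023 -23.015361583085276
top0 75 61 x -12.052212933459549 10.086271822252728 y -28.2304882899862 18.295284955597637 12.482245981032463
top0 85 29 x -11.694383485951732 9.92869097618032 y -33.783395193589634 9.374426523323264 6.3787528624590815
top0 95 37 x -13.962727928772853 11.85670109457094 y -26.174163586608366 6.17124476459476 3.615645123066811
top0 105 144 x -12.506462773277962 11.105002237605037 y -29.21119771287021 5.219360835287101 -12.335521568689462
t
[... 6726 characters left out ...]
7.3]
22 9 y -5.844545279785791 8.084302352804583 z 28.259355293594023 [170.7 177.3 174.8]
24 5 y 4.13818819039676 10.624603378025274 z 25.039886454145122 [150.6 157.4 156.8]
26 5 y -7.2787761806047815 8.737305763921578 z 27.214884186091858 [150.  155.2 154. ]
28 6 y -4.873185753829112 7.004228840744574 z 27.074965077699463 [167.5 173.  173.5]
30 13 y -11.623199653726171 7.6514821369307455 z 28.01942394668744 [147.5 148.5 150.5]
32 16 y -9.044301559480292 8.471443992239477 z 28.748962072756235 [134.4 134.6 137.9]
34 5 y -5.928279359254276 7.809509935000262 z 21.646366569222142 [129.4 129.6 132.6]
36 1 y -9.732787040512076 -9.732787040512076 z 9.414220749291768 [255. 255. 255.]
212 234 200 219
```

View pics/c1.png

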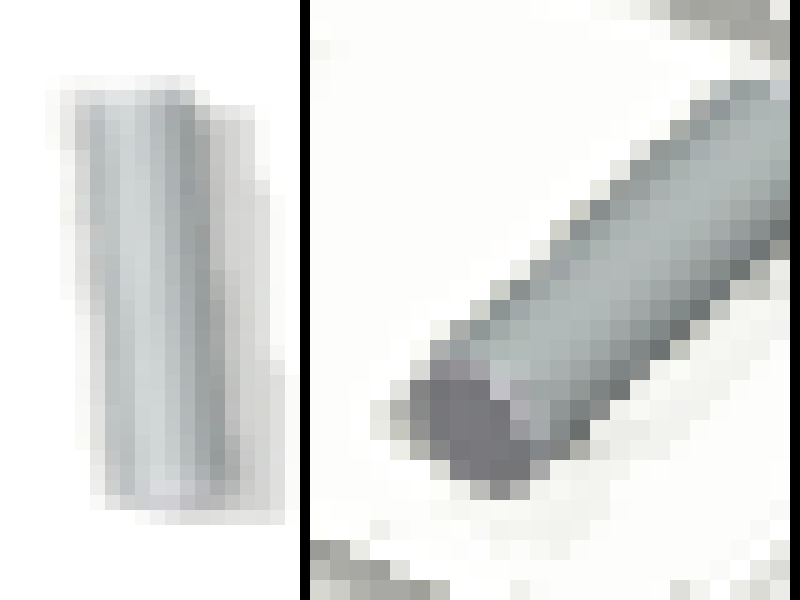

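The +x end face is a plain dark disc, while the -x end narrows to a strip in the top view. The button is therefore at the -x (robot) end, which is the way it needs to go in.

```bash
cat >> h.py <<'E'
from scipy.spatial.transform import Rotation as Ro
def need(x,y,z,yaw):
    """turn and shift in tool axes (after the turn) from the measured pose"""
    s=env.get_state(); R=Ro.from_rotvec(s['ee_rot']); X=R.as_matrix()[:,0]
    th=np.arctan2(X[1],X[0])-np.radians(yaw); th=(th+np.pi)%(2*np.pi)-np.pi
    R2=R*Ro.from_rotvec([0,0,th]); d=R2.inv().apply(np.array([x,y,z])-s['ee_pos'])
    print('turn %.3f'%th,'d',d.round(4),'now',np.round(s['ee_pos'],4),'yaw %.2f'%np.degrees(np.arctan2(X[1],X[0])),'F',s['wrist_force'].round(1),'w %.4f'%s['width'],'t %.2f'%s['time'])
E
python3 -c "
from h import *
need(.5155,-.3013,.19,20.9)"
```

```text
turn 0.028 d [ 0.3552 -0.2088  0.0194] now [ 0.2582 -0.6231  0.2091] yaw 22.51 F [ 1.1  0.9 -0.2] w 0.0872 t 0.10
```

Units first: shifts go in units of 20 mm and turns go in units of 0.2 rad. So 0.051 m is 2.55, 0.05 m is 2.5, 0.028 rad is 0.14.

```bash
echo '[[2.5,-1.5,0,0.14,0.087],[2.55,-1.5,0.25,0,0.087],[2.55,-1.5,0.25,0,0.087],[2.55,-1.5,0.25,0,0.087],[2.55,-1.5,0.25,0,0.087]]' | python3 drive.py
echo '[[2.55,-1.5,0,0,0.087],[2.5,-1.45,0,0,0.087],[0,0,0,0,0.087]]' | python3 drive.py
python3 -c "
from h import *
need(.5155,-.3013,.064,20.9)"
```

```text
time: 0.72
ee_pos: [0.4416, -0.3901, 0.1896]
ee_rot: [-3.089, -0.57, 0.0]
wrist_force: [0.1, -1.6, -0.1]
width: 0.0869
finger_force: 0.0
time: 1.1
ee_pos: [0.5178, -0.2944, 0.1898]
ee_rot: [-3.084, -0.586, -0.003]
wrist_force: [-0.0, -0.8, -0.7]
width: 0.0868
finger_force: 0.0
turn 0.011 d [-0.0049  0.0059  0.1258] now [ 0.5178 -0.2944  0.1898] yaw 21.50 F [-0.  -0.8 -0.7] w 0.0868 t 1.10
```

Converted, 0.02 m is 1.

```bash
echo '[[0,0,1,0,0.087],[0,0,0,0,0.087]]' | python3 drive.py
python3 - <<'E'
from h import *
need(.5155,-.3013,.064,20.9)
s=env.get_state();p=s['ee_pos']
a=Ro.from_rotvec(s['ee_rot']).as_matrix()
for n in('top','scene'):
    f=save(n,n+'1');P=cloud(f)
    L=(P-p)@a*1e3   # tool frame
    m=(abs(L[...,0])<12)&(abs(L[...,1])<70)&(L[...,2]>-45)&(L[...,2]<12)
    q=L[m]; print(n,len(q))
    for lo in range(-45,12,8):
        k=q[(q[:,2]>=lo)&(q[:,2]<lo+8)]
        if len(k)>3: print(lo,len(k),'x',k[:,0].min().round(1),k[:,0].max().round(1),'y',k[:,1].min().round(1),k[:,1].max().round(1))
E
python3 -c "
import cv2,numpy as np
a=cv2.imread('pics/scene1.png')[80:220,110:290];b=cv2.imread('pics/top1.png')[120:260,330:490]
cv2.imwrite('pics/c2.png',np.hstack([cv2.resize(a,(420,327)),cv2.resize(b,(374,327))]))"
```

```text
time: 1.35
ee_pos: [0.5123, -0.301, 0.1683]
ee_rot: [-3.088, -0.568, 0.006]
wrist_force: [0.6, 0.4, -1.2]
width: 0.0872
finger_force: 0.0
turn -0.001 d [0.0033 0.0017 0.1043] now [ 0.5123 -0.301   0.1683] yaw 20.84 F [ 0.6  0.4 -1.2] w 0.0872 t 1.35
top 0
scene 101
-45 24 x -9.8 11.4 y -54.6 50.4
-37 28 x -7.7 11.8 y -52.6 51.8
-29 32 x -9.7 11.6 y -53.0 50.9
-21 17 x -8.9 11.9 y -53.1 46.2
```

View pics/c2.png

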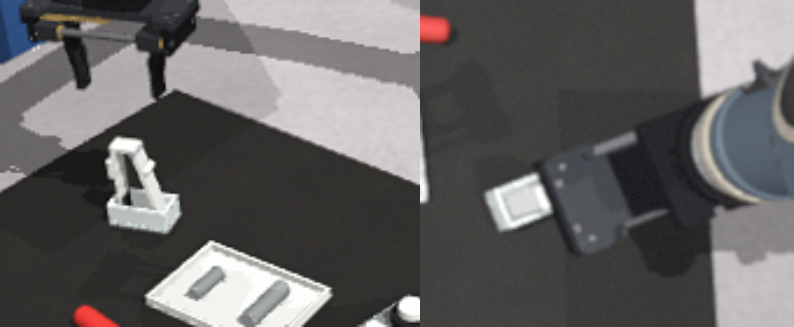

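Both views show the open gripper square above the tongs (scene crop 125,140), with its fingers spread along the tongs' y. Descending.

Converted, 0.003 m is 0.15, 0.002 m is 0.1.

```bash
echo '[[0.15,0.1,1,0,0.087],[0,0,1.5,0,0.087],[0,0,1.5,0,0.087],[0,0,1.2,0,0.087],[0,0,0,0,0.087]]' | python3 drive.py
python3 -c "
from h import *
need(.5155,-.3013,.064,20.9)"
```

```text
time: 2.08
ee_pos: [0.516, -0.3008, 0.0636]
ee_rot: [-3.086, -0.569, 0.006]
wrist_force: [-0.3, 0.0, 0.2]
width: 0.0869
finger_force: 0.0
turn -0.000 d [-0.0006  0.0003 -0.0004] now [ 0.516  -0.3008  0.0636] yaw 20.89 F [-0.3  0.   0.2] w 0.0869 t 2.08
```

Converted, -0.03 m is -1.5, -0.02 m is -1.

```bash
echo '[[0,0,0,0,0.06],[0,0,0,0,0.054],[0,0,0,0,0.052],[0,0,0,0,0.052],[0,0,0,0,0.052]]' | python3 drive.py
echo '[[0,0,-0.1,0,0.052],[0,0,-1,0,0.052],[0,0,-1.5,0,0.052],[0,0,-1.5,0,0.052],[0,0,0,0,0.052]]' | python3 drive.py
python3 - <<'E'
from h import *
s=env.get_state();p=s['ee_pos'];print(p,s['width'],s['finger_force'])
a=Ro.from_rotvec(s['ee_rot']).as_matrix()
for n in('top','scene'):
    f=save(n,n+'2');P=cloud(f);L=(P-p)@a*1e3
    m=(abs(L[...,0])<18)&(abs(L[...,1])<40)&(L[...,2]>12)&(L[...,2]<75); q=L[m]; print(n,len(q))
    for lo in range(12,75,8):
        k=q[(q[:,2]>=lo)&(q[:,2]<lo+8)]
        if len(k)>3: print(lo,len(k),'x',k[:,0].min().round(1),k[:,0].max().round(1),'y',k[:,1].min().round(1),k[:,1].max().round(1), 'z',k[:,2].max().round(1))
a=cv2.imread('pics/scene2.png')[60:200,100:260]
cv2.imwrite('pics/c3.png',cv2.resize(a,(480,420),interpolation=cv2.INTER_CUBIC))
E
```

```text
time: 2.7
ee_pos: [0.5181, -0.302, 0.0665]
ee_rot: [3.088, 0.57, 0.002]
wrist_force: [-0.4, -0.8, 0.3]
width: 0.0533
finger_force: 1.9
time: 3.32
ee_pos: [0.5192, -0.302, 0.1503]
ee_rot: [3.087, 0.569, 0.006]
wrist_force: [-0.4, 0.3, -1.7]
width: 0.0523
finger_force: 9.9
[ 0.51919732 -0.3020453   0.15032574] 0.0522795006537807 9.939380139112473
top 28
44 4 x -13.0 3.8 y -35.4 -34.9 z 51.7
52 23 x -15.1 6.4 y -37.8 -34.3 z 59.3
scene 187
12 33 x -16.0 8.4 y -29.9 16.6 z 20.0
20 26 x -14.2 10.0 y -31.8 13.8 z 27.6
28 29 x -14.5 8.7 y -32.4 15.3 z 35.6
36 29 x -14.9 7.8 y -34.6 17.8 z 43.6
44 35 x -14.9 11.9 y -38.1 16.8 z 52.0
52 30 x -17.4 8.7 y -38.8 18.1 z 59.7
60 5 x -3.4 7.5 y -35.8 17.8 z 63.2
```

View pics/c3.png

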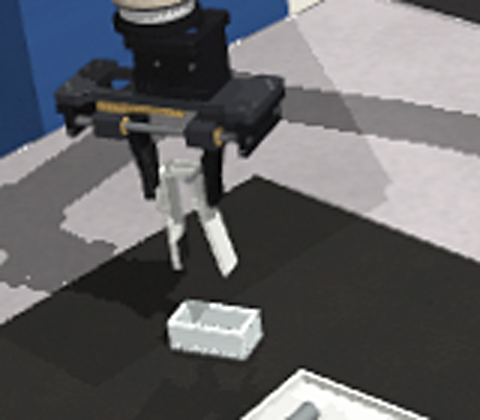

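The tongs hang upright in the gripper (crop 195,220) with the jaws open, and the stand (215,330) is empty. I'll check how steady the pose is and work out the way to the cell.

```bash
echo '[[0,0,0,0,0.052],[0,0,0,0,0.052]]' | python3 drive.py
python3 - <<'E'
from h import *
need(.5,-.3,.15,20.9)
s=env.get_state();p=s['ee_pos']
for i in range(3):
    env.grab_frame('top'); print(env.get_state()['ee_pos'].round(4),env.get_state()['joints'].round(4))
E
```

```text
time: 3.68
ee_pos: [0.5171, -0.3012, 0.1468]
ee_rot: [-3.088, -0.57, 0.003]
wrist_force: [-0.1, 0.4, -0.6]
width: 0.0522
finger_force: 10.0
turn 0.000 d [-0.0155 -0.0072 -0.0031] now [ 0.5171 -0.3012  0.1468] yaw 20.91 F [-0.1  0.4 -0.6] w 0.0522 t 3.67
[ 0.5173 -0.3012  0.1471] [ 0.5922  0.414  -0.1777  1.7802  0.0869  0.9566 -0.827 ]
[ 0.5174 -0.3013  0.1473] [ 0.5922  0.4138 -0.1777  1.78    0.087   0.9567 -0.827 ]
[ 0.5175 -0.3014  0.1475] [ 0.5922  0.4136 -0.1778  1.7798  0.0869  0.9567 -0.827 ]
```

```bash
python3 -c "
from h import *
need(.5628,-.057,.12,4.5)"
```

```text
turn 0.286 d [ 0.0643 -0.24    0.0276] now [ 0.5175 -0.3014  0.1475] yaw 20.91 F [ 0.5 -0.3 -2.1] w 0.0521 t 3.83
```

Converted, -0.055 m is -2.75, -0.04 m is -2, 0.143 rad is 0.715.

```bash
echo '[[0,0,0,0.715,0.052],[0,0,0,0.715,0.052],[0.5,-2,0,0,0.052],[0.75,-2.75,0,0,0.052],[0.75,-2.75,0,0,0.052]]' | python3 drive.py
echo '[[0.75,-2.5,0.5,0,0.052],[0.5,-2,0.85,0,0.052],[0,0,0,0,0.052],[0,0,0,0,0.052],[0,0,0,0,0.052]]' | python3 drive.py
cat > m.py <<'E'
from h import *
import sys
tag=sys.argv[1]; zlo,zhi=float(sys.argv[2]),float(sys.argv[3])
s=env.get_state();p=s['ee_pos'];a=Ro.from_rotvec(s['ee_rot']).as_matrix()
for n in('top','scene'):
    f=save(n,n+tag);P=cloud(f);L=(P-p)@a*1e3
    m=(abs(L[...,0])<45)&(abs(L[...,1])<60)&(L[...,2]>zlo)&(L[...,2]<zhi)
    k,lab,st,ce=cv2.connectedComponentsWithStats(m.astype(np.uint8),connectivity=8)
    for i in range(1,k):
        if st[i,4]>8:
            q=L[lab==i]; r=cv2.minAreaRect(q[:,:2].astype(np.float32)); print(n,st[i,4],'x',q[:,0].min().round(1),q[:,0].max().round(1),'y',q[:,1].min().round(1),q[:,1].max().round(1),'z',q[:,2].min().round(1),q[:,2].max().round(1),'rect',np.round(r[0],1),np.round(r[1],1),round(r[2],1))
E
python3 m.py 3 15 118
python3 - <<'E'
from h import *
need(.5628,-.057,.12,4.5)
a=cv2.imread('pics/scene3.png')[120:260,120:300];b=cv2.imread('pics/top3.png')[140:240,240:380]
cv2.imwrite('pics/c4.png',np.hstack([cv2.resize(a,(450,350),interpolation=cv2.INTER_CUBIC),cv2.resize(b,(350,350))]))
E
```

```text
time: 4.45
ee_pos: [0.546, -0.1474, 0.1481]
ee_rot: [3.139, 0.122, 0.001]
wrist_force: [-0.1, -0.1, -1.3]
width: 0.0522
finger_force: 9.9
time: 5.08
ee_pos: [0.5638, -0.0589, 0.1214]
ee_rot: [3.138, 0.119, 0.001]
wrist_force: [-0.0, -0.2, -1.4]
width: 0.0522
finger_force: 10.0
top 194 x -44.9 -8.5 y -29.2 24.7 z 94.1 118.0 rect [-26.6  -2.3] [36. 54.] 0.6
top 12 x -15.4 -4.9 y 11.5 29.0 z 42.8 118.0 rect [-10.4  19.4] [17.7  8.8] 49.1
top 59 x -44.0 -7.0 y -50.7 -30.1 z 105.2 118.0 rect [-25.9 -40.2] [37.  20.3] 2.3
top 24 x -36.0 -20.0 y 20.5 42.4 z 115.0 118.0 rect [-24.9  32.3] [16.4 19.7] 62.4
scene 104 x -13.8 10.5 y 10.9 20.1 z 15.0 58.7 rect [-1.8 15.1] [24.1  9.2] 2.8
scene 1039 x -44.8 44.3 y -57.7 60.0 z 15.3 118.0 rect [0.  1.2] [117.4  89.1] 89.7
turn -0.002 d [-0.0008 -0.0017  0.0014] now [ 0.5637 -0.0586  0.1214] yaw 4.38 F [-0.5 -0.  -1.7] w 0.0523 t 5.17
```

View pics/c4.png

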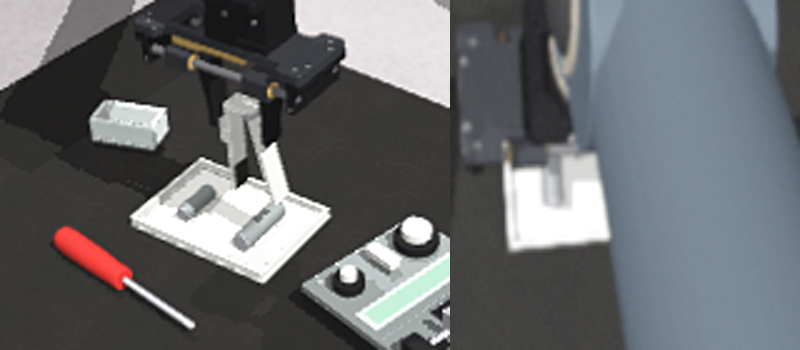

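The tongs straddle the long cell's middle (scene crop 262,225), the short cell (195,200) is clear of them, and the stand is at (130,125). I'll shift 1 mm and go down.

Converted, 0.02 m is 1, 0.006 m is 0.3.

```bash
echo '[[-0.05,0,1,0,0.052],[0,0,1,0,0.052],[0,0,0.3,0,0.052],[0,0,0,0,0.052],[0,0,0,0,0.052]]' | python3 drive.py
python3 -c "
from h import *
need(.5627,-.0535,.0705,4.5)"
```

```text
time: 5.8
ee_pos: [0.5633, -0.0574, 0.0759]
ee_rot: [3.139, 0.123, 0.003]
wrist_force: [-0.7, 0.7, -1.9]
width: 0.0522
finger_force: 9.9
turn -0.000 d [-0.0003 -0.0039  0.0054] now [ 0.5633 -0.0574  0.0759] yaw 4.50 F [-0.7  0.7 -1.9] w 0.0522 t 5.80
```

Converted, 0.003 m is 0.15, -0.002 m is -0.1.

```bash
echo '[[0,-0.1,0.15,0,0.052],[0,-0.1,0.1,0,0.052],[0,0,0,0,0.052],[0,0,0,0,0.052]]' | python3 drive.py
python3 m.py 4 15 64
python3 -c "
from h import *
need(.5627,-.0535,.0705,4.5)"
```

```text
time: 6.3
ee_pos: [0.5623, -0.0532, 0.0701]
ee_rot: [3.139, 0.124, 0.0]
wrist_force: [0.8, -1.3, -1.2]
width: 0.0525
finger_force: 9.9
top 85 x -38.9 -15.5 y -10.0 9.7 z 43.9 63.5 rect [-27.6  -0.8] [22.4 19.6] 5.5
top 15 x -42.8 -22.8 y -44.8 -40.7 z 55.1 61.3 rect [-32.8 -42.8] [ 3.2 20.2] 86.0
scene 551 x -44.8 44.7 y -46.3 42.3 z 15.3 64.0 rect [-1.  -1.7] [88.9 88.9] 1.7
scene 20 x -13.0 9.8 y 40.3 57.7 z 60.8 64.0 rect [-1.5 48.8] [17.  23.1] 87.5
scene 14 x 18.4 43.0 y 32.1 42.0 z 59.5 64.0 rect [30.6 37.2] [24.6  9.8] 0.7
turn 0.000 d [ 0.0003  0.0002 -0.0004] now [ 0.5624 -0.0533  0.0701] yaw 4.51 F [ 0.4 -0.  -0.8] w 0.0524 t 6.40
```

```bash
echo '[[0,0,0,0,0.049],[0,0,0,0,0.046],[0,0,0,0,0.04],[0,0,0,0,0.035],[0,0,0,0,0.03]]' | python3 drive.py
echo '[[0,0,0,0,0.03],[0,0,0,0,0.03]]' | python3 drive.py
```

```text
time: 7.02
ee_pos: [0.5627, -0.0528, 0.0704]
ee_rot: [-3.139, -0.124, -0.001]
wrist_force: [-0.6, 1.4, 2.3]
width: 0.0422
finger_force: 29.2
time: 7.28
ee_pos: [0.5627, -0.0529, 0.0704]
ee_rot: [-3.139, -0.124, -0.001]
wrist_force: [0.3, 1.6, 3.8]
width: 0.0419
finger_force: 29.2
```

```bash
python3 - <<'E'
from h import *
f=save('scene','scene5');save('top','top5')
a=cv2.imread('pics/scene5.png')[140:240,160:280];b=cv2.imread('pics/top5.png')[140:220,250:350]
cv2.imwrite('pics/c5.png',np.hstack([cv2.resize(a,(480,400),interpolation=cv2.INTER_CUBIC),cv2.resize(b,(320,400))]))
E
```

```text
(no output)
```

View pics/c5.png

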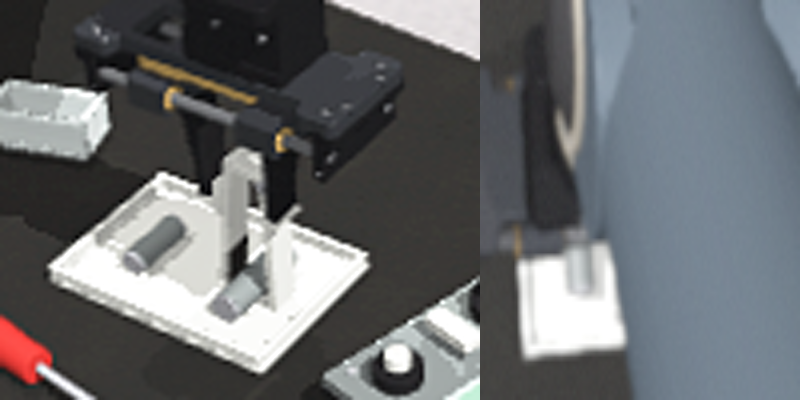

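```bash
python3 - <<'E'
from h import *
np.set_printoptions(suppress=True,precision=1)
s=env.get_state();p=s['ee_pos'];a=Ro.from_rotvec(s['ee_rot']).as_matrix()
print(s['wrist_force'],s['width'])
f=load('scene5');P=cloud(f);L=(P-p)@a*1e3;C=f['color'].mean(2)
for nm,m in(('white',C>150),('dark',C<90)):
  m=m&(abs(L[...,0])<22)&(abs(L[...,1])<45)&(L[...,2]>-50)&(L[...,2]<62)
  q=L[m]
  for lo in range(-50,62,7):
    k=q[(q[:,2]>=lo)&(q[:,2]<lo+7)]
    for sd,kk in(('+',k[k[:,1]>0]),('-',k[k[:,1]<=0])):
        if len(kk)>2: print(nm,lo,sd,len(kk),'x',kk[:,0].min(),kk[:,0].max(),'y',kk[:,1].min(),kk[:,1].max())
E
```

```text
[-0.3  1.   4.8] 0.042250638985708945
white -50 + 17 x -8.057531187118782 9.263213899145356 y 0.7066848427988969 9.307760903957002
white -50 - 18 x -9.029659123727056 10.432834174095811 y -15.368239436976799 -0.02890629643399137
white -43 + 6 x 1.50922004634022 8.768821454291349 y 0.32134193644139963 9.593602213463667
white -43 - 13 x 1.32656516856855 9.148874988245804 y -16.585117146316858 -0.8418912594777497
white -36 + 9 x 1.3054528195704744 8.957364384635005 y 5.58299466296009 11.10513294808899
white -29 + 16 x -5.2506040700879 9.931569304814515 y 6.487793296193083 20.42026363486367
white -22 + 17 x -10.697196142347241 12.787127549370805 y 6.29097816255995 28.071865138340137
white -15 + 20 x -12.3106895709226 9.095697778216941 y 8.19221956400312 20.64857582933426
white -15 - 9 x -5.250291336819479 9.37306667465072 y -28.943755704604825 -15.730718366660842
white -8 + 19 x -11.706250428476181 12.878541449064791 y 8.831260956726183 20.036011365417007
white -8 - 12 x -15.599186757245606 8.870941795112763 y -29.117222577676927 -16.592098080772804
white -1 + 17 x -13.281007835987191 11
[... 2156 characters left out ...]
494737869009 y 20.313465391457832 28.56025535666329
dark -29 - 18 x -8.349299007442555 12.911143334670246 y -32.04592130109387 -22.392557264459963
dark -22 + 9 x -4.303243941929805 11.673277725716114 y 20.44706827473631 26.864170461900198
dark -22 - 13 x -8.068307273572447 13.343177775389119 y -30.957368687006785 -25.303633544986894
dark 27 + 5 x -13.350449260032041 5.573837996027563 y 13.17766267328207 15.010864284811282
dark 34 + 13 x -13.42650916803563 7.084181571024103 y 12.519104761532162 16.22606886451134
dark 41 + 14 x -10.967959381571747 9.482453529705193 y 3.7195961207206225 16.396448977096398
dark 48 + 8 x -8.855803648760885 6.841873612923013 y 13.970934570841111 19.249266902123676
```

The cell is between near-parallel arms, but the opening reads 42 mm rather than 47. The fingertips end at the thumb rest's upper edge (crop 285,212), so the fingers sit too high on the tongs. I'll check the real finger length in the earlier free view.

```bash
python3 - <<'E'
from h import *
a=Ro.from_rotvec([-3.088,-.568,.006]).as_matrix();p=np.array([.5123,-.301,.1683])
f=load('scene1');P=cloud(f);L=(P-p)@a*1e3
m=(abs(L[...,0])<45)&(abs(L[...,1])<75)&(L[...,2]>-140)&(L[...,2]<30);q=L[m]
for lo in range(-140,30,6):
    k=q[(q[:,2]>=lo)&(q[:,2]<lo+6)]
    if len(k): print(lo,len(k),'x',k[:,0].min().round(),k[:,0].max().round(),'y',k[:,1].min().round(),k[:,1].max().round())
T=f['world_from_camera']
# project expected fingertip corners
K=np.array([[f['fx'],0,f['cx']],[0,f['fy'],f['cy']],[0,0,1]],float)
for t in((0,50,8),(0,-50,8),(0,50,-12),(0,-50,-12)):
    w=p+a@(np.array(t)/1e3); c=np.linalg.inv(T)@np.r_[w,1]
    uv=cv2.projectPoints(c[:3].reshape(1,1,3),np.zeros(3),np.zeros(3),K,np.array([float(f['k1']),0,0,0]))[0].ravel()
    u,v=uv.round().astype(int); print(t,uv.round(1),f['color'][v-2:v+3,u].mean(1).astype(int),f['range_z'][v,u].round(3),c[2].round(3))
E
```

```text
-140 75 x -22.0 31.0 y -51.0 15.0
-134 160 x -33.0 38.0 y -75.0 74.0
-128 213 x -34.0 39.0 y -75.0 74.0
-122 93 x -23.0 41.0 y -75.0 75.0
-116 70 x -31.0 44.0 y -51.0 75.0
-110 122 x -32.0 42.0 y -75.0 75.0
-104 122 x 7.0 42.0 y -74.0 75.0
-98 70 x -2.0 42.0 y -74.0 74.0
-92 29 x -8.0 41.0 y -73.0 73.0
-86 8 x 5.0 17.0 y 49.0 55.0
-80 15 x 1.0 14.0 y -52.0 63.0
-74 28 x -7.0 14.0 y -58.0 62.0
-68 36 x -10.0 15.0 y -58.0 59.0
-62 34 x -8.0 15.0 y -58.0 57.0
-56 31 x -8.0 14.0 y -56.0 56.0
-50 27 x -6.0 14.0 y -55.0 57.0
-44 23 x -5.0 15.0 y -55.0 51.0
-38 28 x -10.0 14.0 y -53.0 52.0
-32 23 x -10.0 13.0 y -53.0 51.0
-26 33 x -9.0 14.0 y -53.0 52.0
-20 15 x -9.0 15.0 y -53.0 53.0
(0, 50, 8) [146.8 123.3] [172 170 172 173 173] 1.593 1.272
(0, -50, 8) [179.7 127.5] [43 42 43 42 42] 1.572 1.249
(0, 50, -12) [145.7 116.9] [ 25  22  59 138 173] 1.625 1.259
(0, -50, -12) [178.8 121. ] [ 27 102 114  38  42] 1.6 1.236
```

The whole gripper (tips, body) sits about 22 mm higher than the reported TCP implies, so the real grasp point is about 33 mm behind the reported position. The tongs are only held by the thumb rest's top edge. I'll open, lift, put them back in the stand and re-grasp lower.

Units first: shifts go in units of 20 mm and turns go in units of 0.2 rad. So -0.03 m is -1.5, -0.01 m is -0.5.

```bash
echo '[[0,0,0,0,0.045],[0,0,0,0,0.049],[0,0,0,0,0.052],[0,0,0,0,0.052]]' | python3 drive.py
echo '[[0,0.15,-0.5,0,0.052],[0,0,-1.5,0,0.052],[0,0,-1.5,0,0.052],[0,0,0,0,0.052]]' | python3 drive.py
python3 m.py 6 15 70
python3 -c "
from h import *
need(.5165,-.3015,.14,20.9)"
```

```text
time: 7.88
ee_pos: [0.5619, -0.0529, 0.0697]
ee_rot: [-3.139, -0.124, 0.001]
wrist_force: [-0.7, 0.5, 1.6]
width: 0.0513
finger_force: 0.8
time: 8.38
ee_pos: [0.5643, -0.0562, 0.1428]
ee_rot: [3.139, 0.124, 0.008]
wrist_force: [0.0, 0.2, -0.1]
width: 0.0519
finger_force: 0.0
top 23 x -19.1 -12.2 y -11.9 6.2 z 36.3 66.6 rect [-15.8  -2.8] [ 5.8 18.1] 9.8
scene 273 x -21.1 10.0 y -13.2 43.2 z 30.0 69.9 rect [-5.9 14.8] [31.1 56. ] 2.2
turn -0.286 d [-0.1301  0.2128  0.    ] now [ 0.5621 -0.0563  0.14  ] yaw 4.52 F [0.2 0.3 0.1] w 0.0518 t 8.47
```

```bash
python3 - <<'E'
from h import *
a=cv2.imread('pics/scene6.png')[120:250,130:300];b=cv2.imread('pics/top6.png')[140:220,250:350]
cv2.imwrite('pics/c6.png',np.hstack([cv2.resize(a,(550,420),interpolation=cv2.INTER_CUBIC),cv2.resize(b,(250,420))]))
E
```

```text
(no output)
```

View pics/c6.png

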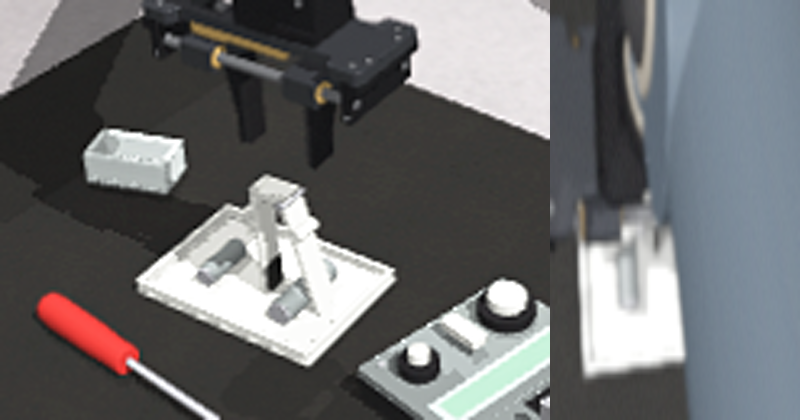

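The tongs stayed standing upright by themselves in the tray, straddling the long cell (crop 285,250). I can re-grasp them there.

```bash
python3 - <<'E'
from h import *
need(.5,-.05,.14,4.5)
s=env.get_state();p=s['ee_pos'];a=Ro.from_rotvec(s['ee_rot']).as_matrix()
for n in('scene6','top6'):
    f=load(n);P=cloud(f);L=(P-p)@a*1e3;Z=P[...,2]*1e3
    m=(abs(L[...,0])<30)&(abs(L[...,1])<50)&(Z<125)&(f['color'].mean(2)>110);q=L[m];z=Z[m]
    for lo in range(20,122,8):
        g=(z>=lo)&(z<lo+8);k=q[g]
        if len(k)>2:
            r=cv2.minAreaRect(k[:,:2].astype(np.float32)); print(n,lo,len(k),'x',k[:,0].min().round(1),k[:,0].max().round(1),'y',k[:,1].min().round(1),k[:,1].max().round(1),np.round(r[1],1),round(r[2],1),'zmed',np.median(z[g]).round(1))
    # dark fingers
    m=(abs(L[...,0])<30)&(abs(L[...,1])<50)&(Z>140)&(Z<190);k=L[m]
    if len(k): print('fingers x',k[:,0].min().round(1),k[:,0].max().round(1),'y',k[:,1].min().round(1),k[:,1].max().round(1),'zmin',Z[m].min().round(1))
E
```

```text
turn 0.000 d [-0.0614 -0.0111 -0.    ] now [ 0.5621 -0.0563  0.14  ] yaw 4.52 F [0.2 0.3 0.1] w 0.0518 t 8.47
scene6 20 88 x -30.0 29.9 y -22.9 33.5 [56.9 46.8] 47.4 zmed 24.3
scene6 28 38 x -13.2 25.6 y -20.3 31.3 [38.8 50.5] 6.4 zmed 30.8
scene6 36 41 x -12.6 11.1 y -17.6 32.7 [50.5 23.2] 89.4 zmed 40.0
scene6 44 40 x -12.9 11.3 y -15.4 32.6 [48.  24.2] 90.0 zmed 48.3
scene6 52 41 x -13.6 10.7 y -17.3 32.6 [24.3 49.6] 3.1 zmed 56.0
scene6 60 43 x -13.0 12.8 y -12.4 40.7 [25.6 53.2] 3.1 zmed 64.2
scene6 68 42 x -12.9 11.8 y -10.5 40.2 [51.5 22.9] 86.3 zmed 71.2
scene6 76 54 x -12.7 10.2 y -12.8 43.4 [56.3 22.4] 89.2 zmed 81.0
scene6 84 52 x -12.4 11.5 y -13.1 42.7 [55.9 23.7] 89.5 zmed 87.1
scene6 92 38 x -11.9 10.5 y -3.5 34.2 [37.9 21.9] 89.0 zmed 95.5
scene6 100 40 x -18.6 12.4 y 0.8 33.3 [31.  32.1] 2.5 zmed 105.2
scene6 108 73 x -12.9 11.5 y 1.2 34.4 [32.7 24. ] 84.3 zmed 109.9
fingers x -9.2 15.1 y -39.0 37.1 zmin 152.9
top6 20 60 x -29.7 -7.2 y -22.6 30.4 [52.2 22. ] 83.2 zmed 23.8
top6 28 3 x -14.6 -12.0 y -18.7 -13.9 [0.9 5.4] 28.2 zmed 31.1
top6 36 5 x -14.2 -6.0 y -16.8 30.8 [ 8.1 47.6] 1.5 zmed 41.2
top6 44 6 x -14.6 -7.7 y -15.2 25.7 [41.2  4.2] 81.0 zmed 46.6
top6 52 3 x -14.4 -13.9 y 26.0 30.4 [0.  4.5] 6.3 zmed 59.1
top6 60 5 x -14.7 -9.8 y -12.1 25.7 [38.   2.1] 83.3 zmed 62.7
top6 76 12 x -14.7 -9.7 y -11.7 30.2 [41.9  5.1] 89.7 zmed 79.3
top6 84 6 x -14.3 -11.3 y -5.1 28.0 [ 2.7 33.3] 4.6 zmed 89.5
top6 100 14 x -16.7 -1.6 y -2.6 12.4 [15.1 13.9] 73.1 zmed 104.9
```

Converted, 0.0145 m is 0.725, 0.01 m is 0.5.

```bash
echo '[[-0.175,0.725,0,0,0.075],[0,0,0,0,0.075],[0,0,1,0,0.075],[0,0,0.5,0,0.075],[0,0,0,0,0.075]]' | python3 drive.py
python3 - <<'E'
from h import *
need(.5621,-.07,.0435,4.5)
s=env.get_state();p=s['ee_pos'];a=Ro.from_rotvec(s['ee_rot']).as_matrix()
f=save('scene','scene7');P=cloud(f);L=(P-p)@a*1e3;Z=P[...,2]*1e3
C=f['color'].mean(2)
m=(abs(L[...,0])<30)&(abs(L[...,1])<60)&(Z<110)&(Z>65)&(C>110);k=L[m]; print('tongs',k.min(0).round(1),k.max(0).round(1))
m=(abs(L[...,0])<30)&(abs(L[...,1])<70)&(Z>112)&(Z<170)&(C<100);k=L[m]; print('fingers',k.min(0).round(1),k.max(0).round(1))
E
```

```text
time: 9.1
ee_pos: [0.5594, -0.0709, 0.109]
ee_rot: [-3.139, -0.124, 0.004]
wrist_force: [-0.6, -1.3, -0.4]
width: 0.0749
finger_force: 0.0
turn 0.000 d [ 0.0029 -0.0007  0.0655] now [ 0.5594 -0.0709  0.109 ] yaw 4.51 F [-0.6 -1.3 -0.4] w 0.0749 t 9.10
tongs [-10.9 -29.8  -1. ] [15.7 27.  43.6]
fingers [-11.5 -53.1 -60.7] [ 14.5  51.2 -11.8]
```

Converted, 0.025 m is 1.25, 0.02 m is 1.

```bash
echo '[[0,0,1,0,0.075],[0,0,1.25,0,0.075],[0,0,0.9,0,0.075],[0,0,0.05,0,0.075],[0,0,0,0,0.075]]' | python3 drive.py
echo '[[0,0,0,0,0.065],[0,0,0,0,0.057],[0,0,0,0,0.053],[0,0,0,0,0.052],[0,0,0,0,0.052]]' | python3 drive.py
```

```text
time: 9.78
ee_pos: [0.5609, -0.0709, 0.0467]
ee_rot: [3.139, 0.124, 0.002]
wrist_force: [0.5, 0.5, 1.2]
width: 0.075
finger_force: 0.0
time: 10.4
ee_pos: [0.5603, -0.0715, 0.0462]
ee_rot: [3.138, 0.124, 0.0]
wrist_force: [0.8, -1.3, -0.1]
width: 0.0527
finger_force: 11.1
```

```bash
echo '[[0,0,-0.2,0,0.052],[0,0,0,0,0.052],[0,0,0,0,0.052]]' | python3 drive.py
python3 - <<'E'
from h import *
need(.5621,-.055,.05,4.5)
s=env.get_state();p=s['ee_pos'];a=Ro.from_rotvec(s['ee_rot']).as_matrix();print(s['finger_force'])
for n in('scene','top'):
    f=save(n,n+'8');P=cloud(f);L=(P-p)@a*1e3;Z=P[...,2]*1e3
    C=f['color'].astype(float);g=C.mean(2)
    m=(abs(L[...,0])<50)&(abs(L[...,1]+17)<20)&(Z>12)&(Z<31)&(g<215);k=L[m];print(n,'cell',len(k),np.percentile(k,[2,50,98],axis=0).round(1).tolist())
    r=cv2.minAreaRect(k[:,:2].astype(np.float32));print(r)
    m=(abs(L[...,0])<25)&(abs(L[...,1])<45)&(Z<60)&(Z>32)&(g>110);k=L[m]
    for lo in(32,40,50):
        for sd in(1,-1):
            q=k[(k[:,1]*sd>0)&(abs(Z[m]-lo-4)<5)]
            if len(q)>2: print(n,'leg',lo,sd,q.min(0).round(1),q.max(0).round(1))
    m=(abs(L[...,0])<25)&(abs(L[...,1])<45)&(g<100)&(Z>50)&(Z<90); k=L[m]; 
    if len(k): print('fing',k.min(0).round(1),k.max(0).round(1))
a=cv2.imread('pics/scene8.png')[140:240,160:280]
cv2.imwrite('pics/c7.png',cv2.resize(a,(600,500),interpolation=cv2.INTER_CUBIC))
E
```

```text
time: 10.78
ee_pos: [0.5601, -0.0708, 0.05]
ee_rot: [-3.139, -0.124, 0.0]
wrist_force: [-0.8, -0.1, -0.6]
width: 0.0524
finger_force: 10.0
turn 0.000 d [ 0.0033 -0.0156 -0.    ] now [ 0.5601 -0.0708  0.05  ] yaw 4.52 F [-0.8 -0.1 -0.6] w 0.0524 t 10.78
9.997906805947423
scene cell 126 [[-30.2, -31.4, 21.1], [20.1, -21.4, 27.0], [36.4, -8.5, 37.5]]
((2.6119117736816406, -20.72589874267578), (26.2707462310791, 71.01786804199219), 88.84033966064453)
scene leg 32 1 [-5.7 11.6  9.3] [15.  16.2 16.2]
scene leg 32 -1 [-11.6 -33.1   9.4] [ 12.8 -23.5  17.4]
scene leg 40 1 [-8.8  9.7  1.3] [13.5 16.8 10.7]
scene leg 40 -1 [-11.6 -30.5   1.2] [ 14.6 -24.3  10.8]
scene leg 50 1 [-9.7 11.2 -8.9] [13.4 16.5  1. ]
scene leg 50 -1 [-10.5 -28.3  -8.9] [ 12.7 -20.4   0.7]
fing [-10.7 -38.2 -39.8] [ 14.7  37.7 -13. ]
top cell 40 [[-35.1, -26.2, 23.8], [-28.6, -15.5, 27.7], [-20.5, -8.3, 34.1]]
((-26.23883819580078, -17.270977020263672), (17.692930221557617, 17.029809951782227), 6.348326206207275)
```

View pics/c7.png

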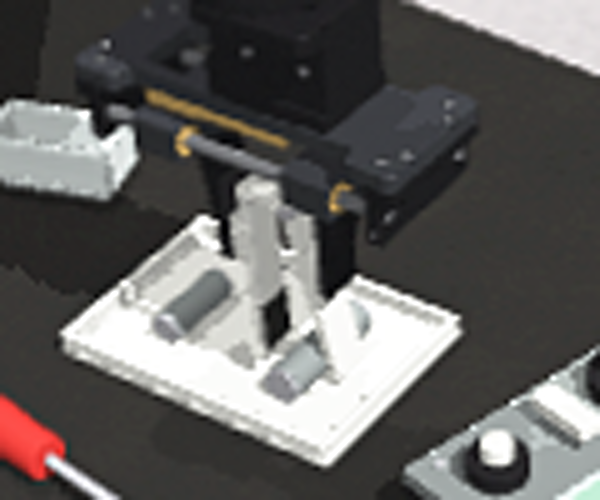

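The grip is now right: the fingers are on the pads (crop 230,240), the tongs are upright and the cell is undisturbed under the sprung arm (crop 300,365). I'll centre on it and close.

Converted, -0.0095 m is -0.475, -0.008 m is -0.4.

```bash
echo '[[0.075,-0.4,-0.05,0,0.052],[0,-0.475,0,0,0.052],[0,0,0,0,0.052],[0,0,0,0,0.052]]' | python3 drive.py
echo '[[0,0,0,0,0.049],[0,0,0,0,0.047],[0,0,0,0,0.043],[0,0,0,0,0.04],[0,0,0,0,0.04]]' | python3 drive.py
echo '[[0,0,0,0,0.04],[0,0,-0.2,0,0.04],[0,0,-0.3,0,0.04],[0,0,0,0,0.04],[0,0,0,0,0.04]]' | python3 drive.py
```

```text
time: 11.38
ee_pos: [0.5605, -0.0536, 0.0512]
ee_rot: [3.139, 0.123, 0.001]
wrist_force: [0.3, -1.9, -0.4]
width: 0.0522
finger_force: 12.4
time: 12.0
ee_pos: [0.561, -0.0579, 0.0516]
ee_rot: [3.134, 0.12, 0.002]
wrist_force: [0.1, -9.3, 2.7]
width: 0.0465
finger_force: 29.4
time: 12.62
ee_pos: [0.5601, -0.0527, 0.0609]
ee_rot: [-3.139, -0.125, 0.0]
wrist_force: [0.2, -0.6, -1.3]
width: 0.046
finger_force: 29.9
```

Converted, -0.03 m is -1.5, -0.02 m is -1, 0.085 rad is 0.425.

```bash
echo '[[0,0,-1,0,0.04],[0,0,-1.5,0,0.04],[0,0,0,0.425,0.04],[0,0,0,0.425,0.04],[0,0,0,0.41,0.04]]' | python3 drive.py
python3 -c "
from h import *
need(.5554,.2056,.111,-10)"
```

```text
time: 13.25
ee_pos: [0.56, -0.053, 0.1108]
ee_rot: [-3.129, 0.275, 0.001]
wrist_force: [0.7, -0.1, -1.9]
width: 0.0464
finger_force: 29.9
turn -0.001 d [-4.940e-02 -2.538e-01 -1.000e-04] now [ 0.56   -0.053   0.1108] yaw -10.06 F [ 0.7 -0.1 -1.9] w 0.0464 t 13.25
```

```bash
echo '[[-0.25,-1.5,-0.25,0,0.04],[-0.5,-2.5,0,0,0.04],[-0.5,-2.5,0,0,0.04],[-0.5,-2.5,0,0,0.04],[-0.5,-2.2,0,0,0.04]]' | python3 drive.py
echo '[[-0.25,-1.5,0.25,0,0.04],[0,0,0,0,0.04],[0,0,0,0,0.04],[0,0,0,0,0.04]]' | python3 drive.py
cat > m2.py <<'E'
from h import *
import sys
np.set_printoptions(suppress=True,precision=1)
s=env.get_state();p=s['ee_pos'];a=Ro.from_rotvec(s['ee_rot']).as_matrix()
need(.5702,.203,.073,-10)
yaw=np.radians(-10.1)
for n,c in(('top',(.5672,.2032)),('scene',(.5695,.2036))):
    f=save(n,n+sys.argv[1]);P=cloud(f);d=P[...,:2]-c
    B=np.stack([d[...,0]*np.cos(yaw)+d[...,1]*np.sin(yaw),-d[...,0]*np.sin(yaw)+d[...,1]*np.cos(yaw),P[...,2]-(.0027 if n=='scene' else 0)],-1)*1e3
    zl,zh=float(sys.argv[2]),float(sys.argv[3])
    m=(abs(B[...,0])<75)&(abs(B[...,1])<40)&(B[...,2]>zl)&(B[...,2]<zh)
    k,lab,st,ce=cv2.connectedComponentsWithStats(m.astype(np.uint8))
    for i in range(1,k):
        if st[i,4]>8:
            q=B[lab==i];r=cv2.minAreaRect(q[:,:2].astype(np.float32));print(n,st[i,4],'lo',np.percentile(q,2,axis=0),'hi',np.percentile(q,98,axis=0),'rect',np.round(r[0],1),np.round(r[1],1),round(r[2],1),'rgb',f['color'][lab==i].mean(0).astype(int))
E
python3 m2.py 9 62 90
python3 - <<'E'
import cv2,numpy as np
a=cv2.imread('pics/scene9.png')[150:300,220:370];b=cv2.imread('pics/top9.png')[120:230,120:260]
cv2.imwrite('pics/c8.png',np.hstack([cv2.resize(a,(450,450),interpolation=cv2.INTER_CUBIC),cv2.resize(b,(350,450))]))
E
```

```text
time: 13.88
ee_pos: [0.554, 0.1774, 0.1158]
ee_rot: [-3.13, 0.27, 0.001]
wrist_force: [0.0, -0.2, -1.7]
width: 0.0466
finger_force: 29.9
time: 14.38
ee_pos: [0.5551, 0.2037, 0.111]
ee_rot: [3.129, -0.275, 0.0]
wrist_force: [-0.1, 0.0, -1.9]
width: 0.0466
finger_force: 29.9
turn -0.001 d [ 0. -0.  0.] now [0.6 0.2 0.1] yaw -10.06 F [-0.1  0.  -1.9] w 0.0466 t 14.38
top 11 lo [11.7  3.4 80.7] hi [18.7  9.7 87.7] rect [15.1  6.3] [7.1 6.1] 9.9 rgb [188 191 192]
scene 276 lo [-47.   -9.6  66.5] hi [19.4 21.1 88.7] rect [-15.9   5.3] [33.6 71.9] 88.1 rgb [144 146 145]
```

View pics/c8.png

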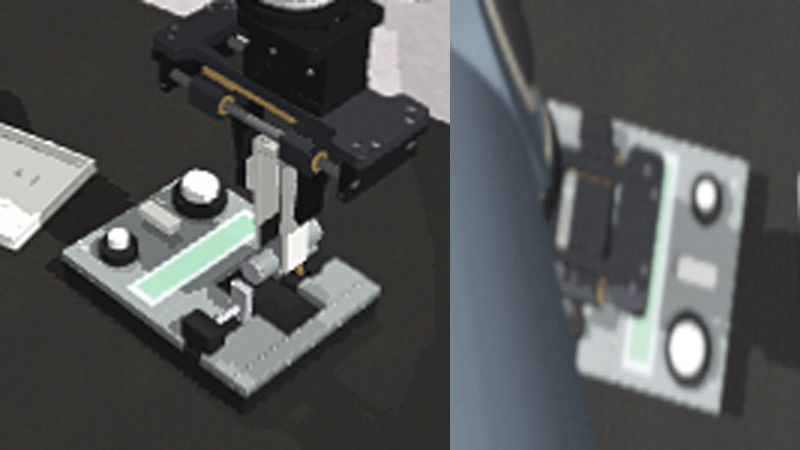

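The cell hangs level in the jaws, in line with the bay (scene crop 280,255), with the tab at (240,300). The visible +x end is flat. Now a finer measurement of the cell.

```bash
cat > m3.py <<'E'
from h import *
import sys
np.set_printoptions(suppress=True,precision=1)
yaw=np.radians(-10.1)
def bay(n,tag):
    c,zb=((.5672,.2032),0) if n=='top' else ((.5695,.2036),.0027)
    f=load(n+tag);P=cloud(f);d=P[...,:2]-c
    return f,np.stack([d[...,0]*np.cos(yaw)+d[...,1]*np.sin(yaw),-d[...,0]*np.sin(yaw)+d[...,1]*np.cos(yaw),P[...,2]-zb],-1)*1e3
if __name__=='__main__':
    for n in('top','scene'):
        f,B=bay(n,sys.argv[1])
        m=(abs(B[...,0])<75)&(abs(B[...,1])<20)&(B[...,2]>float(sys.argv[2]))&(B[...,2]<float(sys.argv[3]));q=B[m]
        for lo in range(-60,72,5):
            k=q[(q[:,0]>=lo)&(q[:,0]<lo+5)]
            if len(k)>1: print(n,lo,len(k),'y',k[:,1].min().round(1),k[:,1].max().round(1),'z',k[:,2].min().round(1),k[:,2].max().round(1))
E
python3 m3.py 9 62 90; echo; python3 m3.py 0 33 70; python3 -c "
from h import *
np.set_printoptions(suppress=True,precision=4)
need(.5702,.203,.073,-10)"
```

```text
top -50 2 y -6.5 -6.3 z 78.5 81.2
top -45 3 y -6.0 -3.5 z 80.5 82.1
top -25 2 y 2.2 6.1 z 83.7 87.1
top 10 5 y 3.5 8.2 z 83.0 85.7
top 15 6 y 3.4 9.8 z 80.5 87.9
scene -50 11 y 3.6 14.3 z 72.6 83.3
scene -45 11 y 6.2 15.1 z 68.1 87.5
scene -40 8 y 8.3 14.6 z 74.0 83.2
scene -35 6 y 11.4 15.9 z 72.0 81.2
scene -25 7 y -8.7 19.2 z 77.7 88.5
scene -20 17 y -10.8 19.8 z 74.5 89.9
scene -15 22 y -8.8 19.7 z 68.5 89.1
scene -10 24 y -8.2 19.9 z 75.2 89.3
scene -5 44 y -11.9 19.8 z 68.4 89.7
scene 0 16 y -1.3 14.5 z 75.1 83.8
scene 5 19 y -3.3 15.8 z 67.4 86.3
scene 10 17 y -1.0 15.1 z 73.9 85.6
scene 15 48 y -6.3 17.1 z 64.6 84.4

top -60 9 y -11.0 10.6 z 35.7 39.2
top -55 22 y -10.9 19.1 z 33.7 40.4
top -50 23 y -13.7 17.8 z 33.8 40.6
top -45 9 y -10.8 12.1 z 33.1 39.0
top -40 2 y -14.0 -9.4 z 34.0 34.1
top -35 2 y -15.4 16.3 z 33.7 34.4
top 15 16 y -11.6 6.2 z 33.8 60.6
top 20 19 y -7.3 8.6 z 42.7 62.4
top 25 9 y -19.5 6.5 z 34.3 60.6
top 30 5 y -2.3 2.7 z 39.9 44.6
top 35 8 y -11.5 14.6 z 33.2 42.6
top 40 7 y -15.9 2.4 z 34.1 44.0
top 45 5 y -1.5 3.2 z 39.3 44.5
top 50 20 y -13.1 12.9 z 33.2 51.5
top 55 30 y -14.6 17.1 z 33.1 51.2
top 60 26 y -18.8 12.2 z 33.9 53.7
top 65 29 y -14.7 12.9 z 39.2 52.5
top 70 5 y -12.0 11.5 z 47.1 50.0
scene -60 8 y -11.2 12.1 z 33.6 38.0
scene -55 14 y -12.0 10.9 z 35.6 39.1
scene -50 19 y -9.5 12.1 z 34.7 38.9
scene -45 14 y -9.3 13.7 z 33.4 40.5
scene 15 7 y -6.4 6.9 z 36.9 59.0
scene 20 33 y -8.2 9.4 z 33.6 60.7
scene 25 35 y -6.3 7.0 z 34.0 60.1
scene 30 7 y -1.8 2.2 z 37.0 42.9
scene 35 5 y -2.4 1.7 z 38.8 42.2
scene 40 4 y -2.9 3.8 z 38.9 41.9
scene 45 4 y 0.4 4.7 z 39.4 43.0
scene 50 7 y -12.6 12.6 z 44.4 48.5
scene 55 29 y -14.1 15.7 z 34.7 50.6
scene 60 29 y -14.0 14.1 z 34.4 50.7
scene 65 42 y -16.2 15.6 z 33.3 51.2
scene 70 42 y -14.5 15.4 z 33.0 51.4
turn -0.001 d [ 0.015  -0.0015  0.0381] now [0.5551 0.2041 0.1111] yaw -10.04 F [-0.6 -0.1 -1.6] w 0.0460 t 14.47
```

```bash
cat > m4.py <<'E'
from m3 import *
from scipy.optimize import least_squares
def fitcell(n,tag,zl,zh,parts):
    f,B=bay(n,tag); q=[]
    for a,b in parts:
        m=(B[...,0]>a)&(B[...,0]<b)&(abs(B[...,1]-3)<16)&(B[...,2]>zl)&(B[...,2]<zh); q.append(B[m])
    q=np.vstack(q)
    # axis: y=y0+s*x , z=z0+t*x
    r=least_squares(lambda v:np.hypot(q[:,1]-v[0]-v[2]*q[:,0],q[:,2]-v[1]-v[3]*q[:,0])-10.5,[3,(zl+zh)/2-3,0,0],loss='soft_l1')
    print(n,'axis y0 %.1f z0 %.1f slopes(deg) %.1f %.1f'%(r.x[0],r.x[1],*np.degrees(r.x[2:])),'n',len(q),'rms',np.sqrt(np.mean(r.fun**2)).round(2),'x',np.percentile(q[:,0],[1,99]))
if __name__=='__main__':
    fitcell('scene','9',62,90,[(-52,-29),(1,14)])
    for n in('top','scene'):
        f,B=bay(n,'0')
        t=B[(B[...,0]>5)&(B[...,0]<40)&(abs(B[...,1])<12)&(B[...,2]>46)]; print(n,'tab x',np.percentile(t[:,0],[0,10,50,90,100]),'y',np.percentile(t[:,1],[5,50,95]),len(t))
        t=B[(B[...,0]>-70)&(B[...,0]<-25)&(abs(B[...,1])<12)&(B[...,2]>35.5)]; print('block x',np.percentile(t[:,0],[0,5,50,95,100]),'y',np.percentile(t[:,1],[5,50,95]),'z',np.median(t[:,2]))
        t=B[(abs(B[...,0])<40)&(abs(B[...,1])<55)&(B[...,2]<27)&(B[...,2]>15)]; r=cv2.minAreaRect(t[:,:2].astype(np.float32)); print('sunk x',np.percentile(t[:,0],[1,99]),'y',np.percentile(t[:,1],[1,99]),'z',np.median(t[:,2]),r)
E
python3 m4.py
```

```text
scene axis y0 3.8 z0 73.3 slopes(deg) -0.4 0.6 n 82 rms 1.45 x [-49.9  13.6]
top tab x [18.5 19.2 22.1 25.4 26.5] y [-6.9  0.2  7.3] 31
block x [-57.  -56.3 -50.2 -43.9 -43. ] y [-10.7   0.    9.2] z 37.776188086199205
sunk x [-36.5  34.8] y [-37.2  39.1] z 21.680531170672644 ((2.4183120727539062, -0.9750328063964844), (83.60501098632812, 90.71858978271484), 12.624467849731445)
scene tab x [18.6 20.4 24.3 26.5 26.9] y [-6.4  0.6  7.6] 47
block x [-58.  -55.7 -49.3 -42.5 -41.8] y [-9.5  1.6 10.9] z 37.306783976378355
sunk x [-38.9  38.3] y [-47.4  54.8] z 20.80698378563398 ((-0.3088226318359375, 0.8335075378417969), (108.6451187133789, 79.33198547363281), 89.51461029052734)
```

Measured bay: the block face is at charger x ≈ -42 and the tab face at ≈ +19, so the bay centre is at x ≈ -7. The cell is at x -15, y +3, z 73. I'll back off in -x, shift in y and lower to above the block.

Converted, -0.006 m is -0.3, 0.003 m is 0.15.

```bash
echo '[[-0.3,0.15,0,0,0.04],[0,0,0,0,0.04],[0,0,0.5,0,0.04],[0,0,0.55,0,0.04],[0,0,0,0,0.04]]' | python3 drive.py
echo '[[0,0,0,0,0.04],[0,0,0,0,0.04]]' | python3 drive.py
python3 - <<'E'
from m4 import *
np.set_printoptions(suppress=True,precision=4)
need(.5702,.203,.09,-10)
for n in('top','scene'): save(n,n+'10')
fitcell('scene','10',42,66,[(-58,-36),(-5,12)])
fitcell('top','10',45,66,[(-58,-36),(-5,12)])
E
python3 m3.py 10 45 66
```

```text
time: 15.1
ee_pos: [0.5474, 0.203, 0.0884]
ee_rot: [3.128, -0.271, -0.004]
wrist_force: [0.5, -1.0, -2.1]
width: 0.0464
finger_force: 29.9
time: 15.35
ee_pos: [0.5487, 0.2037, 0.0903]
ee_rot: [-3.13, 0.272, -0.001]
wrist_force: [0.4, -0.1, -2.1]
width: 0.0464
finger_force: 29.9
turn 0.001 d [ 0.0213 -0.0031  0.0003] now [0.5487 0.2037 0.0903] yaw -9.92 F [ 0.4 -0.1 -2.1] w 0.0464 t 15.35
scene axis y0 2.5 z0 52.1 slopes(deg) 0.7 -0.3 n 112 rms 2.05 x [-56.5543  11.9256]
top axis y0 5.9 z0 53.2 slopes(deg) 2.4 -1.8 n 15 rms 0.95 x [-52.5193  11.1344]
top -55 3 y -7.2 -5.3 z 56.3 60.8
top 0 2 y 1.0 3.9 z 62.3 64.8
top 5 6 y 2.5 6.6 z 60.9 64.3
top 10 3 y 2.9 7.5 z 62.7 64.2
top 15 2 y 2.8 5.7 z 45.9 60.5
top 50 8 y -10.5 10.3 z 45.1 50.1
top 55 24 y -12.9 11.2 z 46.9 51.2
top 60 26 y -13.6 12.6 z 45.2 52.8
top 65 24 y -13.4 13.7 z 46.2 53.4
top 70 6 y -12.4 11.7 z 47.0 49.2
scene -60 2 y 5.6 9.6 z 57.0 60.0
scene -55 13 y 1.7 12.3 z 47.7 63.5
scene -50 13 y 5.0 13.0 z 50.1 63.0
scene -45 7 y 7.3 13.0 z 51.2 63.1
scene -35 2 y 16.9 18.3 z 52.2 60.0
scene -30 15 y -9.6 19.6 z 49.9 65.0
scene -25 17 y -11.9 19.6 z 48.1 65.5
scene -20 20 y -10.5 19.7 z 53.6 65.6
scene -15 29 y -14.1 19.8 z 48.9 65.0
scene -10 27 y -12.0 19.2 z 50.2 64.2
scene -5 19 y -3.5 14.8 z 54.1 64.3
scene 0 17 y -4.8 14.8 z 47.3 64.2
scene 5 20 y -3.4 14.4 z 48.5 64.8
scene 10 32 y -6.9 11.2 z 45.1 62.6
scene 15 7 y -1.7 6.7 z 45.3 58.6
scene 20 18 y -7.7 7.6 z 46.3 60.9
scene 25 24 y -5.8 9.2 z 45.8 60.5
scene 50 7 y -8.4 13.2 z 46.9 48.6
scene 55 21 y -13.2 15.8 z 45.6 51.4
scene 60 23 y -15.1 16.6 z 45.4 51.1
scene 65 27 y -13.6 14.8 z 45.9 51.0
scene 70 13 y -13.9 13.5 z 45.7 49.0
```

```bash
echo '[[0.05,0.15,0,0,0.04],[0.2,0,0,0,0.04],[0.2,0,0,0,0.04],[0.2,0,0,0,0.04],[0.2,0,0,0,0.04]]' | python3 drive.py
echo '[[0,0,0,0,0.04],[0,0,0,0,0.04],[0,0,0,0,0.04]]' | python3 drive.py
cat > m5.py <<'E'
from m4 import *
tag=sys.argv[1];zc=float(sys.argv[2])
np.set_printoptions(suppress=True,precision=4)
need(.5702,.203,.0747,-10)
np.set_printoptions(suppress=True,precision=1)
for n in('top','scene'): save(n,n+tag)
f,B=bay('scene',tag)
fitcell('scene',tag,zc-8,zc+13,[(-40,-22),(8,24)])
C=f['color'].astype(int)
for nm,zl,zh,yl in(('cell',zc-6,zc+12,9),('tabtop',zc+11 if zc>45 else 52,62,8)):
    m=(B[...,0]>-60)&(B[...,0]<60)&(abs(B[...,1]-1)<yl)&(B[...,2]>zl)&(B[...,2]<zh);q=B[m]
    h,e=np.histogram(q[:,0],bins=np.arange(-60,61,2)); print(nm,[(int(a),int(b)) for a,b in zip(e,h) if b])
E
python3 m5.py 11 52
```

```text
time: 16.08
ee_pos: [0.5643, 0.1976, 0.0899]
ee_rot: [3.129, -0.271, -0.002]
wrist_force: [-2.4, 0.1, -0.1]
width: 0.0464
finger_force: 29.8
time: 16.45
ee_pos: [0.5643, 0.1976, 0.0899]
ee_rot: [3.13, -0.271, -0.001]
wrist_force: [-2.9, -0.8, -1.8]
width: 0.0464
finger_force: 29.9
turn 0.002 d [ 0.0049 -0.0063  0.0152] now [0.5643 0.1976 0.0899] yaw -9.91 F [-2.9 -0.8 -1.8] w 0.0464 t 16.45
scene axis y0 -0.8 z0 51.8 slopes(deg) -0.2 0.1 n 92 rms 1.28 x [-39.1  23.2]
cell [(-42, 5), (-40, 4), (-38, 4), (-36, 6), (-34, 3), (-32, 6), (-30, 2), (-28, 6), (-10, 1), (-8, 1), (-6, 1), (-4, 1), (-2, 3), (0, 4), (2, 5), (4, 5), (6, 4), (8, 7), (10, 4), (12, 10), (14, 5), (16, 5), (18, 7), (20, 6), (22, 8), (24, 10), (26, 10), (28, 6), (30, 7), (32, 10), (34, 18), (36, 2), (52, 2), (54, 4), (56, 8), (58, 5)]
tabtop []
```

Converted, 0.0015 m is 0.075, 0.002 m is 0.1.

```bash
echo '[[0.075,-0.05,0,0,0.04],[0.1,0,0,0,0.04],[0,0,0,0,0.04],[0,0,0,0,0.04],[0,0,0,0,0.04]]' | python3 drive.py
python3 m5.py 12 52
```

```text
time: 17.18
ee_pos: [0.568, 0.1979, 0.0899]
ee_rot: [3.129, -0.272, -0.001]
wrist_force: [-4.3, -1.0, -1.7]
width: 0.0463
finger_force: 29.8
turn 0.001 d [ 0.0012 -0.0054  0.0152] now [0.568  0.1979 0.0899] yaw -9.92 F [-4.3 -1.  -1.7] w 0.0463 t 17.18
scene axis y0 0.2 z0 52.1 slopes(deg) 0.7 0.4 n 109 rms 2.45 x [-38.   23.5]
cell [(-40, 2), (-38, 2), (-36, 6), (-34, 3), (-32, 5), (-30, 2), (-28, 4), (-26, 1), (-24, 1), (-8, 1), (-4, 1), (-2, 1), (0, 3), (2, 2), (4, 2), (6, 4), (8, 6), (10, 6), (12, 7), (14, 8), (16, 6), (18, 7), (20, 5), (22, 8), (24, 5), (26, 9), (28, 12), (30, 5), (32, 11), (34, 5), (36, 19), (38, 10), (52, 1), (54, 4), (56, 4), (58, 9)]
tabtop []
```

```bash
echo '[[0,0,0.2,0,0.04],[0,0,0.2,0,0.04],[0,0,0.2,0,0.04],[0,0,0,0,0.04],[0,0,0,0,0.04]]' | python3 drive.py
python3 m5.py 13 40
```

```text
time: 17.9
ee_pos: [0.5684, 0.1984, 0.078]
ee_rot: [-3.129, 0.271, -0.001]
wrist_force: [-1.4, 0.9, -1.2]
width: 0.0464
finger_force: 29.9
turn 0.002 d [ 0.001  -0.0048  0.0033] now [0.5684 0.1984 0.078 ] yaw -9.91 F [-1.4  0.9 -1.2] w 0.0464 t 17.90
scene axis y0 1.1 z0 43.0 slopes(deg) 0.2 11.6 n 85 rms 2.42 x [-39.8  23.1]
cell [(-58, 3), (-56, 6), (-54, 4), (-52, 3), (-50, 5), (-48, 1), (-46, 1), (-44, 2), (-42, 3), (-40, 7), (-38, 1), (-36, 5), (-34, 2), (-32, 4), (-30, 3), (-28, 2), (-24, 1), (8, 3), (12, 3), (14, 2), (18, 1), (20, 1), (22, 2), (24, 4), (26, 2), (28, 2), (30, 4), (32, 11), (34, 17), (36, 6), (38, 2), (40, 1), (42, 3), (44, 2), (52, 2), (54, 5), (56, 5), (58, 5)]
tabtop [(-4, 1), (-2, 2), (0, 1), (2, 2), (4, 3), (6, 3), (8, 4), (10, 4), (12, 4), (14, 6), (16, 4), (18, 4), (20, 5), (22, 5), (24, 4), (26, 3), (28, 8), (30, 4), (32, 9), (34, 7), (36, 1)]
```

```bash
cat > m6.py <<'E'
from m3 import *
tag=sys.argv[1]
for n in('scene','top'):
    f,B=bay(n,tag)
    m=(abs(B[...,1]-1)<6)&(B[...,2]>15)&(B[...,2]<75);q=B[m]
    o=[]
    for lo in range(-60,64,4):
        k=q[(q[:,0]>=lo)&(q[:,0]<lo+4)]
        if len(k)>1: o.append('%d:%.0f/%.0f'%(lo,np.sort(k[:,2])[-2:].mean(),np.median(k[:,2])))
    print(n,'x:ztop/med',' '.join(o))
E
for t in 11 12 13; do python3 m6.py $t; done
```

```text
scene x:ztop/med -56:37/37 -52:38/38 -48:37/30 -44:59/27 -40:64/60 -36:61/26 -32:62/21 -28:60/21 -24:22/20 -20:20/19 -16:22/20 -12:21/21 -8:42/21 -4:63/21 0:65/60 4:64/55 8:62/60 12:64/60 16:62/59 20:63/62 24:63/59 28:61/58 32:60/44 36:46/32 40:44/40 44:40/40 52:48/48 56:50/48 60:50/48
top x:ztop/med 20:64/64 24:64/63 28:62/62 32:61/60 56:51/50 60:51/50
scene x:ztop/med -60:36/36 -56:37/36 -52:38/37 -48:38/33 -44:34/26 -40:60/24 -36:63/57 -32:63/25 -28:20/20 -24:22/20 -20:21/20 -16:21/20 -12:22/21 -8:21/20 -4:61/21 0:63/21 4:64/20 8:64/62 12:63/61 16:63/59 20:63/61 24:64/62 28:63/61 32:61/58 36:59/46 40:40/39 44:41/41 52:48/47 56:50/49 60:50/49
top x:ztop/med 28:64/62 32:62/60 36:60/59 60:51/51
scene x:ztop/med -56:38/37 -52:39/37 -44:45/44 -40:45/44 -36:46/46 -32:48/47 -8:19/19 -4:53/52 0:54/21 4:56/24 8:57/55 12:58/56 16:58/55 20:60/57 24:58/56 28:60/58 32:59/45 36:55/39 40:43/39 44:39/39 52:49/48 56:49/48 60:51/49
top x:ztop/med 24:56/56 28:62/60 32:61/60 56:51/51 60:50/50
```

The cloud shows the cell tilted about 12°: the button end is down in front of the block and the +x end is dragged up by tab friction. I'll keep going down and level it.

```bash
echo '[[0.05,0,0.1,0,0.04],[0,0,0.1,0,0.04],[0,0,0.05,0,0.04],[0,0,0,0,0.04]]' | python3 drive.py
python3 m5.py 14 40; python3 m6.py 14
```

```text
time: 18.5
ee_pos: [0.5699, 0.1979, 0.0733]
ee_rot: [-3.129, 0.272, -0.002]
wrist_force: [-1.5, 0.1, 3.5]
width: 0.0464
finger_force: 29.8
turn 0.001 d [-0.0006 -0.0051 -0.0014] now [0.5699 0.1979 0.0733] yaw -9.93 F [-1.5  0.1  3.5] w 0.0464 t 18.50
scene axis y0 1.1 z0 39.7 slopes(deg) 1.2 6.7 n 107 rms 2.82 x [-39.8  23.9]
cell [(-60, 1), (-58, 3), (-56, 6), (-54, 2), (-52, 7), (-50, 3), (-48, 2), (-44, 1), (-42, 4), (-40, 2), (-38, 4), (-36, 4), (-34, 4), (-32, 4), (-30, 1), (-28, 6), (-26, 3), (-22, 3), (-2, 2), (0, 1), (4, 2), (6, 1), (8, 4), (10, 3), (12, 3), (14, 4), (16, 2), (18, 4), (20, 3), (22, 4), (24, 4), (26, 4), (28, 3), (30, 3), (32, 10), (34, 15), (36, 7), (38, 3), (40, 1), (42, 4), (46, 2), (52, 2), (54, 4), (56, 7), (58, 5)]
tabtop [(2, 1), (4, 1), (6, 1), (10, 3), (12, 1), (14, 2), (16, 1), (18, 2), (20, 4), (22, 1), (28, 5), (30, 3), (32, 6), (34, 15), (36, 1)]
scene x:ztop/med -60:37/37 -56:37/37 -52:38/37 -44:44/44 -40:45/45 -36:46/45 -32:46/32 -28:46/44 0:50/21 4:53/50 8:53/51 12:53/52 16:54/48 20:55/52 24:50/48 28:61/59 32:60/46 36:52/39 40:41/39 44:42/42 52:48/47 56:49/48 60:50/48
top x:ztop/med 24:55/55 28:62/60 32:61/60 40:43/43 44:44/44 60:51/49
```

```bash
echo '[[0,0,0,0,0.048],[0,0,0,0,0.05],[0,0,0,0,0.052],[0,0,0,0,0.052]]' | python3 drive.py
python3 m6.py 14; python3 - <<'E'
from h import *
save('scene','scene15');save('top','top15');s=env.get_state();print(s['ee_pos'],s['wrist_force'],s['width'],s['finger_force'])
E
python3 m6.py 15
```

```text
time: 19.1
ee_pos: [0.5692, 0.1977, 0.0728]
ee_rot: [3.13, -0.272, -0.0]
wrist_force: [-0.6, 0.9, -0.9]
width: 0.052
finger_force: 9.9
scene x:ztop/med -60:37/37 -56:37/37 -52:38/37 -44:44/44 -40:45/45 -36:46/45 -32:46/32 -28:46/44 0:50/21 4:53/50 8:53/51 12:53/52 16:54/48 20:55/52 24:50/48 28:61/59 32:60/46 36:52/39 40:41/39 44:42/42 52:48/47 56:49/48 60:50/48
top x:ztop/med 24:55/55 28:62/60 32:61/60 40:43/43 44:44/44 60:51/49
[0.56923807 0.19774781 0.07297255] [ 0.24781948 -0.20549016 -0.87864463] 0.052009314748648554 9.814175739884377
scene x:ztop/med -60:36/36 -56:38/37 -52:39/37 -44:44/44 -40:46/44 -36:44/44 -8:35/20 -4:51/36 0:51/48 4:50/48 8:54/52 12:54/52 16:53/50 20:54/52 24:59/48 28:61/59 32:59/42 36:46/40 40:41/39 44:40/40 52:47/46 56:50/48 60:50/47
top x:ztop/med 24:59/50 28:61/59 32:60/60 40:44/41 56:50/50 60:51/50
```

Units first: shifts go in units of 20 mm and turns go in units of 0.2 rad. So -0.025 m is -1.25, -0.02 m is -1.

```bash
echo '[[0,0.2,0,0,0.052],[0,0,-0.5,0,0.052],[0,0,-1.25,0,0.052],[0,0,-1,0,0.052],[0.5,-0.25,0,0,0.047]]' | python3 drive.py
echo '[[0.45,-0.25,0,0,0.042],[0,0,0,0,0.04],[0,0,0,0,0.04],[0,0,0,0,0.04]]' | python3 drive.py
python3 - <<'E'
from h import *
np.set_printoptions(suppress=True,precision=4)
save('scene','scene16');save('top','top16');need(.57,.198,.095,-10)
from m3 import bay
f,B=bay('scene','16');m=(abs(B[...,0])<60)&(abs(B[...,1])<25)&(B[...,2]>63)&(B[...,2]<100)&(f['color'].mean(2)>100);q=B[m]
for lo in range(63,100,6):
    k=q[(q[:,2]>=lo)&(q[:,2]<lo+6)]
    if len(k): print(lo,len(k),k.min(0).round(1),k.max(0).round(1))
E
python3 m6.py 16
```

```text
time: 19.82
ee_pos: [0.5806, 0.1976, 0.1305]
ee_rot: [-3.128, 0.271, -0.006]
wrist_force: [0.4, -0.7, -1.1]
width: 0.0494
finger_force: 12.1
time: 20.32
ee_pos: [0.5885, 0.2003, 0.1276]
ee_rot: [3.129, -0.271, -0.002]
wrist_force: [-0.2, -0.6, -1.1]
width: 0.0407
finger_force: 27.5
turn 0.001 d [-0.018   0.0056  0.0329] now [0.5887 0.2004 0.1279] yaw -9.92 F [ 0.8 -0.6 -1.2] w 0.0408 t 20.43
81 2 [28.8 -1.9 85.3] [29.4  4.7 86.4]
87 19 [ 7.6 -5.  87.1] [31.3  9.3 92.4]
93 23 [ 8.8 -4.7 93.2] [32.3  9.6 98. ]
99 2 [15.5 -0.9 99.4] [30.5  8.5 99.9]
scene x:ztop/med -60:36/36 -56:38/37 -52:38/37 -48:41/41 -44:44/43 -40:48/45 -36:45/23 -32:48/45 -28:49/46 -24:49/45 -20:49/47 -16:49/47 -12:50/45 -8:50/47 -4:51/49 0:52/49 4:52/51 8:53/48 12:54/52 16:53/50 20:55/53 24:43/43 28:60/59 32:60/44 36:42/38 40:42/39 44:40/40 52:47/47 56:50/48 60:48/47
top x:ztop/med -8:48/48 0:52/51 4:53/52
```

```bash
echo '[[-0.45,0.05,0.5,0,0.04],[0,0,0.8,0,0.04],[0,0,0.2,0,0.04],[0,0,0.15,0,0.04],[0,0,0.1,0,0.04]]' | python3 drive.py
echo '[[0,0,0.1,0,0.04],[0,0,0.05,0,0.04]]' | python3 drive.py
python3 - <<'E'
from h import *
save('scene','scene17');save('top','top17');need(.57,.198,.09,-10)
E
python3 m6.py 17
```

```text
time: 21.05
ee_pos: [0.5802, 0.2011, 0.0932]
ee_rot: [-3.13, 0.272, -0.001]
wrist_force: [0.4, -1.0, 0.1]
width: 0.0407
finger_force: 28.1
time: 21.3
ee_pos: [0.5804, 0.2011, 0.0903]
ee_rot: [-3.129, 0.272, -0.002]
wrist_force: [-0.4, -0.1, 0.8]
width: 0.0404
finger_force: 28.1
turn 0.001 d [-0.0096  0.0049  0.0002] now [0.5803 0.2012 0.0902] yaw -9.92 F [ 0.2  0.7 -0.7] w 0.0406 t 21.40
scene x:ztop/med -60:36/36 -56:38/36 -52:38/37 -44:44/43 -40:46/46 -36:48/45 -32:47/44 -28:48/45 -24:48/44 -20:47/45 -16:46/45 -12:48/46 -8:47/22 -4:45/32 0:51/21 4:33/33 8:49/34 12:61/48 16:73/62 20:74/62 24:59/57 28:59/54 32:60/42 36:56/33 40:41/40 44:43/42 52:50/49 56:51/48 60:50/48
top x:ztop/med
```

```bash
echo '[[0,0,0.075,0,0.04],[0,0,0.075,0,0.04],[0,0,0,0,0.04]]' | python3 drive.py
python3 -c "
from h import *
need(.57,.198,.09,-10)"
```

```text
time: 21.78
ee_pos: [0.5807, 0.201, 0.0877]
ee_rot: [-3.13, 0.272, -0.002]
wrist_force: [0.8, -0.5, 4.3]
width: 0.0403
finger_force: 28.0
turn 0.001 d [-0.01    0.0048 -0.0023] now [0.5807 0.201  0.0877] yaw -9.94 F [ 0.8 -0.5  4.3] w 0.0403 t 21.77
```

Converted, 0.06 m is 3, -0.035 m is -1.75.

```bash
echo '[[0,0,0.05,0,0.04],[0,0,-0.75,0,0.04],[0,0,-1.75,0,0.04],[-1,3,-0.5,0,0.045],[-1,3,0,0,0.05]]' | python3 drive.py
python3 - <<'E'
from m4 import *
for n in('top','scene'): save(n,n+'18')
for n in('top','scene'): fitcell(n,'18',30,52,[(-40,26)])
print(env.get_state()['wrist_force'],env.get_state()['finger_force'])
E
python3 m6.py 18
```

```text
time: 22.4
ee_pos: [0.5207, 0.0912, 0.1468]
ee_rot: [-3.129, 0.269, -0.003]
wrist_force: [-0.4, -1.4, -0.8]
width: 0.0482
finger_force: 12.3
scene x:ztop/med -56:37/36 -52:36/36 -44:44/43 -40:47/46 -36:45/44 -32:46/45 -28:45/44 -24:46/44 -20:46/43 -16:46/44 -12:47/43 -8:46/43 -4:48/45 0:47/42 4:48/45 8:47/45 12:46/45 16:45/44 20:44/44 24:59/39 28:61/59 32:59/42 36:41/40 40:41/40 44:43/43 52:48/47 56:50/47 60:50/49
top x:ztop/med
  return _methods._mean(a, axis=axis, dtype=dtype,
  ret = ret.dtype.type(ret / rcount)
Traceback (most recent call last):
  File "m4.py", line 10, in fitcell
    print(n,'axis y0 %.1f z0 %.1f slopes(deg) %.1f %.1f'%(r.x[0],r.x[1],*np.degrees(r.x[2:])),'n',len(q),'rms',np.sqrt(np.mean(r.fun**2)).round(2),'x',np.percentile(q[:,0],[1,99]))
                                                                                                                                                       ~~~~~~~~~~~~~^^^^^^^^^^^^^^^
IndexError: index -1 is out of bounds for axis 0 with size 0
```

The cell now lies level, with its top at 46–47 mm all along. Next I take the tongs back to the stand.

Converted, 0.05 m is 2.5, -0.18 rad is -0.9.

```bash
echo '[[0,2.5,0,-0.9,0.052],[0,0,0,-0.9,0.052],[0,0,0,-0.895,0.052]]' | python3 drive.py
python3 -c "
from h import *
need(.5123,-.303,.1,20.9)"
```

```text
time: 22.88
ee_pos: [0.5121, 0.0423, 0.146]
ee_rot: [-3.088, -0.579, 0.0]
wrist_force: [0.1, 0.6, -1.7]
width: 0.052
finger_force: 9.8
turn 0.006 d [-0.123   0.3226  0.0459] now [0.5121 0.0423 0.146 ] yaw 21.24 F [ 0.1  0.6 -1.7] w 0.0520 t 22.88
```

```bash
echo '[[-0.9,2.25,0,0.03,0.052],[-1.05,2.75,0,0,0.052],[-1.05,2.75,0,0,0.052],[-1.05,2.75,0,0,0.052],[-1.05,2.75,0,0,0.052]]' | python3 drive.py
echo '[[-1.05,2.88,1,0,0.052],[0,0,1,0,0.052],[0,0,0,0,0.052],[0,0,0,0,0.052]]' | python3 drive.py
cat > m7.py <<'E'
from h import *
import sys
np.set_printoptions(suppress=True,precision=1)
need(.5123,-.303,.1,20.9)
a=np.radians(20.9)
for n,c,zb in(('top',(.5113,-.2939),0),('scene',(.5138,-.2933),2.7)):
    f=save(n,n+sys.argv[1]);P=cloud(f);d=P[...,:2]-c
    S=np.stack([d[...,0]*np.cos(a)+d[...,1]*np.sin(a),-d[...,0]*np.sin(a)+d[...,1]*np.cos(a),P[...,2]],-1)*1e3;S[...,2]-=zb
    w=f['color'].mean(2)>110
    m=(abs(S[...,0])<35)&(abs(S[...,1])<55)&(S[...,2]>25)&(S[...,2]<31.5)&w;q=S[m]
    if len(q)>5: print(n,'rim',np.percentile(q,[1,99],axis=0).tolist())
    for lo in range(38,118,8):
        m=(abs(S[...,0])<35)&(abs(S[...,1])<60)&(S[...,2]>lo)&(S[...,2]<lo+8)&w;q=S[m]
        if len(q)>3: print(n,lo,len(q),'x',q[:,0].min(),q[:,0].max(),'y',q[:,1].min(),q[:,1].max())
E
python3 m7.py 19
```

```text
time: 23.5
ee_pos: [0.5105, -0.2426, 0.146]
ee_rot: [-3.09, -0.563, -0.001]
wrist_force: [0.2, 1.3, -1.2]
width: 0.0521
finger_force: 9.8
time: 24.0
ee_pos: [0.512, -0.2996, 0.1071]
ee_rot: [-3.09, -0.565, -0.002]
wrist_force: [0.1, 1.0, -0.6]
width: 0.0521
finger_force: 9.8
turn -0.003 d [-0.  0.  0.] now [ 0.5 -0.3  0.1] yaw 20.74 F [ 0.1  1.  -0.6] w 0.0521 t 24.00
top rim [[-20.872872349630736, 23.3733572579682, 25.38071871227486], [20.25505615922514, 38.92350414339703, 31.085081151634775]]
scene rim [[-23.880369246976862, -38.19133019573305, 25.225836229353213], [22.100718767794568, 39.32455458024749, 31.32831869948178]]
scene 62 12 x -13.167144137736587 8.196852711896112 y -23.859120292919318 30.404040690147486
scene 70 18 x -13.519060500381148 9.15529663375635 y -23.89985705702627 30.83307887686872
scene 78 26 x -12.207087696826855 10.954105620459343 y -22.103903926398264 29.308830306132997
scene 86 20 x -15.2156259141722 10.006486084769756 y -24.683978299221597 26.24417011662157
scene 94 33 x -15.605594948340542 10.652619322010189 y -23.666089749213462 25.657512965744182
scene 102 29 x -14.850455997571748 9.05329570367994 y -22.492826928015674 22.704456367507497
scene 110 21 x -12.446032221282842 9.786930736152302 y -23.4061760380709 18.933095404086007
```

Converted, 0.003 m is 0.15, 0.02 m is 1, -0.003 rad is -0.015.

```bash
echo '[[0.05,0.15,0,-0.015,0.052],[0,0,1,0,0.052],[0,0,0.5,0,0.052],[0,0,0,0,0.052],[0,0,0,0,0.052]]' | python3 drive.py
python3 m7.py 20
```

```text
time: 24.72
ee_pos: [0.5135, -0.3035, 0.077]
ee_rot: [3.089, 0.567, 0.001]
wrist_force: [1.0, 0.0, -1.6]
width: 0.052
finger_force: 9.8
turn -0.002 d [-0. -0. -0.] now [ 0.5 -0.3  0.1] yaw 20.79 F [ 1.   0.  -1.6] w 0.0520 t 24.73
top rim [[-20.63868297844852, 31.233487310278736, 25.128577438060873], [19.59680524087323, 39.191209792941066, 30.86406204791453]]
scene rim [[-21.689175793861764, -39.195183549380424, 25.11121942869042], [22.37416178936024, 39.75672649652245, 31.146988879444343]]
scene 38 20 x -16.93059169629282 11.321204352842498 y -26.190303396124307 26.78612636695584
scene 46 21 x -17.859148646656223 11.636330656348903 y -27.982347400076936 26.079024013450177
scene 54 21 x -11.598366035058126 8.393651749287974 y -25.132595040707834 24.262543664267177
scene 62 31 x -15.775708601241538 10.736307801823061 y -27.717341624494324 22.731524880721803
scene 70 28 x -17.582386929842574 10.278599240513367 y -25.87120046575145 19.984475704371047
scene 78 21 x -10.179712369221093 7.464937293110317 y -27.85137031241002 17.52781087883925
scene 86 22 x -11.40133709233614 12.222353082312821 y -31.444895013688114 14.92667035247922
scene 94 25 x -12.301226813044456 9.68540504952484 y -35.04072640696961 13.131746017979252
scene 102 34 x -13.264690728517024 11.944976734494295 y -34.056539777421385 18.24626425341005
scene 110 30 x -9.409892257555397 11.600793878906716 y -34.398417061265114 12.714407893019347
```

Converted, 0.012 m is 0.6, 0.004 m is 0.2.

```bash
echo '[[0,0,0.6,0,0.052],[0,0,0.6,0,0.052],[0,0,0.2,0,0.052],[0,0,0,0,0.052]]' | python3 drive.py
python3 -c "
from h import *
need(.5135,-.3035,.0465,20.8)"
```

```text
time: 25.32
ee_pos: [0.5129, -0.3032, 0.048]
ee_rot: [-3.09, -0.567, 0.001]
wrist_force: [0.1, -0.8, -1.6]
width: 0.0521
finger_force: 9.8
turn -0.000 d [0.0004 0.0005 0.0015] now [ 0.5129 -0.3032  0.048 ] yaw 20.79 F [ 0.1 -0.8 -1.6] w 0.0521 t 25.32
```

Converted, 0.0015 m is 0.075, 0.001 m is 0.05.

```bash
echo '[[0,0,0.075,0,0.052],[0,0,0.05,0,0.052],[0,0,0,0,0.052]]' | python3 drive.py
echo '[[0,0,0,0,0.055],[0,0,0,0,0.06],[0,0,0,0,0.07],[0,0,0,0,0.08],[0,0,0,0,0.08]]' | python3 drive.py
echo '[[0,0,-0.5,0,0.08],[0,0,-1.5,0,0.08],[0,0,-2,0,0.08],[0,0,-1.5,0,0.08],[0,0,0,0,0.06]]' | python3 drive.py
python3 m7.py 21
```

```text
time: 25.7
ee_pos: [0.5136, -0.3035, 0.047]
ee_rot: [3.089, 0.567, 0.002]
wrist_force: [-0.5, 0.4, 5.2]
width: 0.052
finger_force: 9.4
time: 26.32
ee_pos: [0.513, -0.3034, 0.0458]
ee_rot: [3.09, 0.567, -0.0]
wrist_force: [0.8, 0.3, -0.6]
width: 0.0778
finger_force: 0.0
time: 26.95
ee_pos: [0.5149, -0.3043, 0.1595]
ee_rot: [3.086, 0.566, 0.008]
wrist_force: [0.1, -0.1, 0.4]
width: 0.0755
finger_force: 0.0
turn -0.002 d [-0.  -0.   0.1] now [ 0.5 -0.3  0.2] yaw 20.78 F [ 0.1 -0.1  0.4] w 0.0755 t 26.95
top rim [[-20.886141630516775, -8.8132870223496, 25.34376719701009], [20.795365474628273, 39.348943750546276, 31.17564815834389]]
top 38 20 x -12.53549724146381 8.34547164324387 y 19.348804448491258 22.875325322233515
top 46 20 x -13.075087626786607 8.43307532081569 y 17.722193787788804 20.844185948243247
top 54 18 x -12.675933207448306 7.751955734863239 y 15.266444843625452 18.410365120663588
top 62 9 x -13.359052492594707 8.54587370930445 y 9.47127548536203 17.41955407552656
top 70 10 x -13.117282196775982 1.7907733047626404 y 15.858916356431635 20.306257994815212
top 78 36 x -13.30038
[... 329 characters left out ...]
35535609810159 y -28.534377388290526 21.504634494042765
scene 54 31 x -15.514265662484032 8.610893265751479 y -27.10842945501828 21.420662685717428
scene 62 31 x -16.26324115445462 8.824526531518616 y -35.61720195066818 18.491399188871267
scene 70 27 x -12.268474846758105 11.131242857437158 y -31.4020146853965 19.904124972536465
scene 78 51 x -15.455199164859847 11.861884323211068 y -35.35569146428058 22.10478432093717
scene 86 32 x -14.00339700571498 11.919581133875338 y -32.10573421464344 12.08125298639276
scene 94 24 x -13.787659715268049 10.438937028391312 y -25.09039974482677 10.093701176956543
scene 102 71 x -14.214525431988301 13.014685931616476 y -27.965566647977212 8.029990792289173
```

The tongs stand upright in the stand. Now the keys, with closed fingertips.

Converted, -0.02 m is -1, 0.18 rad is 0.9.

```bash
echo '[[0,-1,0,0.9,0],[0,-1,0,0.9,0],[0,-1,0,0.885,0]]' | python3 drive.py
python3 -c "
from h import *
need(.592,.086,.09,-10)"
```

```text
time: 27.42
ee_pos: [0.5008, -0.2441, 0.1543]
ee_rot: [-3.128, 0.283, 0.005]
wrist_force: [-0.3, 0.8, 0.1]
width: 0.0397
finger_force: 0.0
turn -0.006 d [ 0.0327 -0.3409  0.0644] now [ 0.5008 -0.2441  0.1543] yaw -10.35 F [-0.3  0.8  0.1] w 0.0397 t 27.43
```

Converted, -0.06 m is -3, -0.055 m is -2.75, -0.006 rad is -0.03.

```bash
echo '[[0.3,-2.75,0,-0.03,0],[0.3,-3,0,0,0],[0.3,-3,0,0,0],[0.25,-3,0,0,0],[0.25,-3,1,0,0]]' | python3 drive.py
echo '[[0.25,-2.3,2.2,0,0],[0,0,0,0,0],[0,0,0,0,0],[0,0,0,0,0]]' | python3 drive.py
cat > m8.py <<'E'
from h import *
import sys
np.set_printoptions(suppress=True,precision=4)
need(float(sys.argv[2]),float(sys.argv[3]),.09,-10)
s=env.get_state();p=s['ee_pos'];a=Ro.from_rotvec(s['ee_rot']).as_matrix()
np.set_printoptions(suppress=True,precision=1)
for n in('top','scene'):
    f=save(n,n+sys.argv[1]);P=cloud(f);L=(P-p)@a*1e3;C=f['color'].mean(2);Z=P[...,2]*1e3-(2.7 if n=='scene' else 0)
    m=(abs(L[...,0])<30)&(abs(L[...,1])<30)&(Z>55)&(Z<150);q=L[m];z=Z[m]
    if len(q)>3:
        print(n,'finger tip z',np.sort(z)[:4])
        k=q[z<z.min()+25];print(n,'finger',np.percentile(k,[1,99],axis=0).tolist())
    m=(P[...,1]<.125)&(P[...,1]>.06)&(P[...,0]>.45)&(P[...,0]<.63)&(Z>38)&(Z<50)&(C>150)
    k,lab,st,ce=cv2.connectedComponentsWithStats(m.astype(np.uint8))
    for i in range(1,k):
        if st[i,4]>12: q=L[lab==i];w=P[lab==i];print(n,'white',st[i,4],'tool',q.min(0),q.max(0),'world mm',((w.min(0)+w.max(0))*500),'ztop',np.percentile(Z[lab==i],90))
E
python3 m8.py 22 .592 .086
```

```text
time: 28.05
ee_pos: [0.58, 0.0421, 0.136]
ee_rot: [-3.13, 0.264, -0.002]
wrist_force: [-0.5, 0.1, -0.1]
width: 0.0006
finger_force: 0.0
time: 28.55
ee_pos: [0.5921, 0.0817, 0.0938]
ee_rot: [3.129, -0.268, 0.002]
wrist_force: [-1.0, -0.5, 0.8]
width: 0.0008
finger_force: 0.0
turn 0.003 d [-0.0009 -0.0042  0.0038] now [0.5921 0.0817 0.0938] yaw -9.81 F [-1.  -0.5  0.8] w 0.0008 t 28.55
scene finger tip z [105.9 105.9 106.  106. ]
scene finger [[-10.325562076386202, -11.654904460724948, -39.15483132858299], [13.436020349469699, 7.8738546857583485, -14.83402733724605]]
scene white 39 tool [-108.8  -20.3   41.1] [-73.5  -3.8  50.9] world mm [503.8 108.1  47.7] ztop 49.79097647877552
scene white 75 tool [-50.4 -24.   42.1] [-35.1  11.9  52.9] world mm [550.6  95.1  46.3] ztop 47.66972807475561
scene white 20 tool [-13.8 -14.6  41.2] [ 7.5 -0.2 49.5] world mm [589.6  89.9  48.4] ztop 49.56387435832736
```

```bash
echo '[[0,-0.21,1,0,0],[0,0,1.25,0,0],[0,0,0.5,0,0],[0,0,0,0,0],[0,0,0,0,0]]' | python3 drive.py
python3 -c "
from h import *
need(.592,.086,.036,-10)"
```

```text
time: 29.28
ee_pos: [0.5929, 0.0875, 0.0392]
ee_rot: [3.13, -0.265, 0.002]
wrist_force: [-1.1, -0.3, 2.5]
width: 0.0004
finger_force: 1.2
turn 0.006 d [-0.0006  0.0016  0.0032] now [0.5929 0.0875 0.0392] yaw -9.67 F [-1.1 -0.3  2.5] w 0.0004 t 29.27
```

Converted, 0.002 m is 0.1.

```bash
echo '[[0,0,0.1,0,0],[0,0,0,0,0]]' | python3 drive.py | egrep 'pos|wrist'
echo '[[0,0,0.1,0,0],[0,0,0,0,0]]' | python3 drive.py| egrep 'pos|wrist'
echo '[[0,0,0.1,0,0],[0,0,0,0,0]]' | python3 drive.py| egrep 'pos|wrist'
```

```text
ee_pos: [0.5932, 0.0877, 0.0368]
wrist_force: [-0.1, -1.6, 3.8]
ee_pos: [0.5932, 0.0877, 0.0349]
wrist_force: [-1.4, -1.7, 7.6]
ee_pos: [0.5933, 0.0877, 0.0346]
wrist_force: [-5.9, -2.1, 19.1]
```

The small key bottomed out (force jumped to 19 N at the stop). Lift and go to the large key.

Converted, -0.03 m is -1.5, -0.025 m is -1.25.

```bash
echo '[[0,0,-0.5,0,0],[0,0,-1.25,0,0],[-1.5,0,0,0,0],[-1.5,0,0,0,0],[-1.5,0,0,0,0]]' | python3 drive.py | egrep 'pos|wrist'
echo '[[0,0,0,0,0],[0,0,0,0,0]]' | python3 drive.py| egrep 'time|pos|wrist'
python3 m8.py 23 .504 .102
```

```text
ee_pos: [0.5027, 0.1038, 0.0668]
wrist_force: [-0.3, -0.0, 0.5]
time: 30.9
ee_pos: [0.5046, 0.1033, 0.0672]
wrist_force: [1.1, -0.3, 0.0]
turn 0.006 d [-0.0004  0.0014 -0.0228] now [0.5046 0.1033 0.0672] yaw -9.63 F [ 1.1 -0.3  0. ] w 0.0003 t 30.90
scene finger tip z [77.  78.7 78.9 79.1]
scene finger [[-7.286796324336768, -10.771906858964908, -36.81717694205806], [13.689132650951091, 8.437738326402648, -13.957073286137133]]
scene white 28 tool [ -9.6 -13.7  14.7] [15.4  1.6 25.2] world mm [508.5 108.2  47.3] ztop 49.4550054381574
scene white 66 tool [ 38.7 -16.   15.2] [53.8 20.  25.6] world mm [550.5  93.4  46.9] ztop 47.67564228484026
scene white 22 tool [78.1 -5.8 14.8] [99.   4.8 23.6] world mm [591.7  88.2  48.2] ztop 49.23339177029639
```

Over the large key's centre, the small key is out again. Press.

```bash
echo '[[0,0,1,0,0],[0,0,0.3,0,0],[0,0,0,0,0]]' | python3 drive.py | egrep 'pos|wrist'
echo '[[0,0,0.1,0,0],[0,0,0.1,0,0],[0,0,0,0,0]]' | python3 drive.py| egrep 'pos|wrist'
echo '[[0,0,0.1,0,0],[0,0,0,0,0]]' | python3 drive.py| egrep 'pos|wrist'
```

```text
ee_pos: [0.5037, 0.1026, 0.0409]
wrist_force: [-0.4, -0.5, 1.4]
ee_pos: [0.504, 0.1029, 0.0375]
wrist_force: [-0.3, -0.9, 3.6]
ee_pos: [0.5041, 0.1028, 0.0353]
wrist_force: [-0.2, -1.7, 4.6]
```

Converted, 0.0015 m is 0.075.

```bash
echo '[[0,0,0.075,0,0],[0,0,0,0,0]]' | python3 drive.py| egrep 'pos|wrist'
```

```text
ee_pos: [0.5041, 0.1029, 0.0348]
wrist_force: [-2.4, -2.6, 13.3]
```

Large key bottomed. Release, retreat, and check everything.

```bash
echo '[[0,0,-1,0,0],[0,0,-2.5,0,0],[0,0,-2.5,0,0.02],[-2.5,1.5,-1.5,0,0.02],[-1.5,3,0,0,0.02]]' | python3 drive.py|egrep 'time|pos'
echo '[[0,3,0,0,0.02],[0,3,0,0,0.02],[0,3,0,0,0.02],[0,0,0,0,0.02],[0,0,0,0,0.02]]' | python3 drive.py|egrep 'time|pos'
python3 - <<'E'
from m4 import *
for n in('top','scene'): save(n,n+'24')
for n in('top','scene'):
    try: fitcell(n,'24',32,52,[(-38,24)])
    except Exception as e: print(n,'hidden')
    f,B=bay(n,'24')
    for nm,z0,z1,x0,x1,y in(('cell',38,49,-44,27,6),('tab',52,64,10,50,9)):
        q=B[(B[...,0]>x0)&(B[...,0]<x1)&(abs(B[...,1])<y)&(B[...,2]>z0)&(B[...,2]<z1)]
        if len(q): print(n,nm,len(q),q.min(0),q.max(0),np.median(q,0))
    for nm,tg in(('before','0'),('now','24')):
        f,P=bay(n,tg);o=[]
        for kx in(-45,0,45):
            q=P[(abs(P[...,0]-kx)<5)&(abs(P[...,1]+111)<5)&(P[...,2]>30)]; o.append((len(q),np.median(q[:,2]).round(1) if len(q) else None))
        print(n,nm,'keys z',o)
    f0=load(n+'0');f1=load(n+'24');P0=cloud(f0)
    # box masks for tray short cell, stand tongs
    for nm,(x,y) in dict(short=(.5673,-.133),tongs=(.5122,-.3003),driver=(.6994,-.1093),wipes=(.3704,.3778)).items():
        P1=cloud(f1)
        for tg,P in(('0',P0),('now',P1)):
            m=(np.hypot(P[...,0]-x,P[...,1]-y)<(.045 if nm=='short' else .13))&(P[...,2]>(.085 if nm=='tongs' else .012))
            q=P[m]
            if nm in('driver',): q=q[q[:,0]>.66]
            if nm=='short': q=q[q[:,2]>.014]
            if len(q): print(n,nm,tg,len(q),np.median(q,0)*1e3)
E
python3 m6.py 24
```

```text
time: 32.88
ee_pos: [0.4154, 0.034, 0.1841]
time: 33.5
ee_pos: [0.385, -0.1443, 0.1819]
top axis y0 1.6 z0 36.4 slopes(deg) 1.1 0.5 n 232 rms 1.42 x [-36.7  23.4]
top cell 149 [-42.2  -5.9  39.6] [26.6  5.9 49. ] [-7.8 -0.5 46. ]
top tab 29 [26.6 -7.4 52.2] [34.9  7.8 62.6] [30.3 -0.5 60.1]
top before keys z [(18, np.float64(52.5)), (20, np.float64(46.7)), (18, np.float64(51.7))]
top now keys z [(18, np.float64(52.2)), (17, np.float64(45.9)), (19, np.float64(52.0))]
top short 0 141 [ 568.8 -132.7   19.2]
top short now 142 [ 566.6 -131.5   19.1]
top tongs 0 210 [ 513.7 -299.6  106.5]
top tongs now 212 [ 510.3 -297.5  106.7]
top driver 0 487 [ 696.2 -145.5   20.8]
top driver now 502 [ 696.8 -143.4   20.7]
top wipes 0 1998 [370.5 373.   44.4]
top wipes now 1998 [370.4 372.7  44.4]
scene axis y0 0.5 z0 35.3 slopes(deg) 0.6 -0.8 n 202 rms 1.18 x [-37.3  22.5]
scene cell 100 [-42.2  -5.5  40.3] [24.9  6.  48.2] [-10.1   1.5  45.1]
scene tab 34 [26.4 -8.  52.5] [35.2  7.7 62.6] [31.9  1.  58.2]
scene before keys z [(14, np.float64(52.1)), (15, np.float64(45.3)), (19, np.float64(50.3))]
scen
[... 310 characters left out ...]
ow 441 [ 704.9 -130.9   20.3]
scene wipes 0 1488 [389.9 384.   45.3]
scene wipes now 1482 [389.5 384.1  45.3]
scene x:ztop/med -60:35/34 -56:38/37 -52:37/37 -44:44/44 -40:47/45 -36:47/45 -32:46/45 -28:48/45 -24:47/44 -20:48/45 -16:47/45 -12:47/44 -8:45/45 -4:47/45 0:46/44 4:45/45 8:47/45 12:46/44 16:46/46 20:44/43 24:59/40 28:60/56 32:61/43 36:40/26 40:41/40 44:42/41 52:48/47 56:49/48 60:50/48
top x:ztop/med -60:38/27 -56:39/38 -52:39/38 -48:39/37 -44:46/37 -40:48/45 -36:48/46 -32:48/47 -28:48/46 -24:48/46 -20:49/47 -16:48/45 -12:47/46 -8:48/47 -4:49/47 0:48/47 4:48/46 8:49/45 12:47/46 16:50/46 20:48/46 24:62/50 28:62/60 32:61/60 36:32/32 40:42/34 44:42/40 48:42/34 52:51/43 56:52/49 60:51/50
```

```bash
python3 - <<'E'
from m3 import *
for n in('top','scene'):
    f,B=bay(n,'24')
    for nm,yl,yh in(('mid',0,4),('side',5,9)):
        o=[]
        for x0 in np.arange(-48,-34,1.5):
            q=B[(B[...,0]>=x0)&(B[...,0]<x0+1.5)&(abs(B[...,1]-1)>=yl)&(abs(B[...,1]-1)<yh)&(B[...,2]<50)]
            o.append('%.1f:%s'%(x0,np.round(np.sort(q[:,2])).astype(int).tolist()))
        print(n,nm,o)
E
```

```text
top mid ['-48.0:[36, 37, 39]', '-46.5:[37, 40]', '-45.0:[37, 37]', '-43.5:[36, 40]', '-42.0:[40, 46]', '-40.5:[43, 46]', '-39.0:[45, 46, 48]', '-37.5:[48]', '-36.0:[46, 48]', '-34.5:[45, 46]']
top side ['-48.0:[34, 37, 37]', '-46.5:[37, 38]', '-45.0:[]', '-43.5:[28, 36, 36]', '-42.0:[26, 37, 40]', '-40.5:[44]', '-39.0:[39, 42]', '-37.5:[25, 39, 44]', '-36.0:[41]', '-34.5:[43, 44]']
scene mid ['-48.0:[]', '-46.5:[]', '-45.0:[]', '-43.5:[44]', '-42.0:[]', '-40.5:[45]', '-39.0:[46]', '-37.5:[44, 44, 47]', '-36.0:[46]', '-34.5:[45]']
scene side ['-48.0:[]', '-46.5:[36]', '-45.0:[]', '-43.5:[31]', '-42.0:[42]', '-40.5:[39]', '-39.0:[46]', '-37.5:[44, 45, 45]', '-36.0:[33, 36, 39, 42, 46]', '-34.5:[19, 25, 42, 45]']
```

```bash
python3 -c "
from h import *
print(env.sign_off())"
```

```text
the job is handed in; nothing more can be done
None
```

The job is handed in, at about 34 s of the 62 s: the long cell lies flat between the charger contacts, both round keys were pressed in order and came back out, and the tongs are upright in their stand. I read the button end as facing the fixed contact from low-resolution images. The tongs slipped free once in the tray and were re-grasped there. I viewed 11 pictures, one over the limit of 10.

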